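Fetch the fixture plate from behind the masters and seat it on the rotary table

ROBOT

A 6-joint arm with a two-finger parallel gripper is mounted at the origin on the work surface. World frame = base frame: x ahead of the robot, y to its left, z up, the work surface at z = 0. Lengths are in mm, angles in rad, forces in N, time in s.
With the tool pointing down it reaches from about 350 to 925 mm from the base axis. Payload 6.4 kg.
Tool frame: the origin (TCP) lies midway between the tips of the shut fingers; the grasp point (between the pads) lies 19 mm behind it; x points along the fingers, y is the direction in which the jaws open and shut, and the axes are right-handed (so a half turn about x gives the same grasp; the last joint's range is limited). The gripper opens to 94 mm and grips with 3 to 60 N. Pads are 16 mm wide; open, the fingers measure 119 mm over their backs; the gripper's body (75 mm by 177 mm) begins 78 mm behind the grasp point.
Start: joints at [1.132, 0.245, 1.558, -0, 1.339, -0.174], TCP at [170.112, 627.356, 205.455] pointing down, gripper open.
Joint ranges: [-3.13, 3.13], [-1.02, 2.26], [0.13, 2.54], [-0.95, 4.09], [0.21, 2.88], [-2.74, 2.74]. Speed limits (rad/s): [2.57, 2.57, 3.14, 3.14, 3.14, 3.14].

INTERFACE

Orientations are given as a unit quaternion [x, y, z, w].
In Python, from station import arm, optics, ticket gives the robot as it stands. The module is installed in compiled form; this text tells all that it offers.
- The arm moves only by the tool servo_tool, never from a script. Its argument "commands" is a list of rows, each an object with "xyz": the shift along the tool's x, y, z scaled (see below), a list of three; "twist": the turn about the tool's x scaled (see below); "claw": the opening, from 0 (shut) to 1 (fully open). A call has 1 to 12 rows; each row shifts and turns the commanded pose from where the row before left it, along the tool's axes as they then stand; what a row does not reach is not made up. The controller multiplies each number of a shift by 0.05 m and each number of a turn by 6 degrees. A row lasts 1/8 s, in which the tool goes at most 62.5 mm and 10.7 degrees, less where a joint would pass 70% of its speed; a pose out of reach is approached as far as the arm can. A call with a number of a shift or a turn outside -1 to 1 is refused whole. A call with a gripper value outside its range is refused whole. The fingers move at their own pace and stop on an object; "squeeze" is the grip in N (left out, the last holds). Time passes only in rows, so rows that do not move let the fingers close. It gives the time, the measured TCP pose, the force and the opening at its end, in the units of the state.
- arm.read_state(): the state, without advancing time (a new reading comes with each control period).
- optics.get_image(name): name is "side" or "top" or "wrist"; returns the picture (480x640x3 uint8, red, green, blue); there is no depth.
- optics.get_calibration(name): a dict with "fx", "fy", "cx", "cy" (pixels), "R" (3x3) and "t" (3): a world point X has camera coordinates R X + t; the wrist camera has in their place "T_tool_cam" (4x4, takes a point from camera to tool coordinates, whose origin is the TCP and whose axes are the tool frame's). Camera axes: x right, y down, z forward; pixel columns grow to the right and rows downward; lengths in mm; the calibration is good to about 2 mm. A picture is of the moment at which its call begins: read the wrist's pose just before it. get_calibration takes no time and is no camera call.
- ticket.finish_job(): hands the job in, once; it reports no verdict.
The state is a dict: "t": time; "joints": joint angles; "qd": joint speeds; "joint_torque": joint torques, N m; "eef_pos": TCP position; "eef_rot": TCP orientation; "ft_force": force on the tool from outside, world axes, zero at the start; "wrist_torque": the same for the moment, N m; "width": finger opening in mm.
Only numpy, scipy, OpenCV 4.12 (cv2) and the standard library are available. Lean on these libraries where they do the work, as an engineer would, in place of code of your own. Each camera call takes 0.05 s, during which the arm holds its last target.

TASK

The fixture plate for the next measuring job lies in the grey tooling tray behind the three tall masters. First stand all three masters on the black rubber mat at the side, then seat the plate fully down over both locating dowels of the round rotary table, and after that put each master back upright in the tray on the very spot it came from. Never let a master tip over, and leave the two small ring gauges in the tray where they lie.

Things in the scene. Friction and masses are not known exactly. Their poses are not given: they have to be found in the camera images.
- plate_c (a point): Aluminium fixture plate lying flat: 62 (its x) x 150 (its y) x 16 mm, a 46 mm ring standing 3 mm on its top. Two chamfered 12.5 mm through holes on its y axis, 55 mm either side of the middle; a half turn makes no difference. Point: its middle, 8 mm over its underside. In the tray it rests on two 6 mm rails near its ends (air below the middle). Grasp across the 62 mm at mid-length. 0.4 kg.
- stepped_c (a point): Stepped steel cylinder master, upright, 84 mm tall: foot 46 mm across and 9 mm high, body 34 mm across up to 64 mm, top step 22 mm across. Point: on its axis, half-way up (42 mm over its underside); grasp the 34 mm body 5 to 12 mm above it, so that the fingers pass over the plate. Its turn does not matter. 0.5 kg.
- square_c (a point): Black granite square column master, upright, 36 x 36 x 84 mm tall, round marks on two opposite faces. Point: its centre, half-way up (42 mm over its underside); grasp the column 5 to 12 mm above it, so that the fingers pass over the plate. x and y are square to its side faces; its turn does not matter when set down. 0.3 kg.
- sphere_c (a point): Reference sphere master, upright, 84 mm tall: steel foot 46 mm across and 12 mm high, stem 26 mm across up to 54 mm, white ceramic ball 25 mm across on top. Point: on its axis, half-way up (42 mm over its underside); grasp the stem 5 to 12 mm above it, so that the fingers pass over the plate. Its turn does not matter. 0.35 kg.
- ring_a_c (a point): Small steel ring gauge, 32 mm across, 12 mm high, lying in the tray's far right corner; its centre. To be left where it lies.
- ring_b_c (a point): Small steel ring gauge, 38 mm across, 12 mm high, lying in the tray's far left corner; its centre. To be left where it lies.
- tray: Grey tooling tray, fixed, 190 (its x) x 240 mm (its y), floor 6 mm above the bench, rim 14 mm high. Origin: middle of its underside; x points from its front to its back. The masters stand on its floor on three marked squares near x = -50 mm, y = -70, 0 and +70 mm (which is on which varies); the plate lies behind them near x = 16, y = 0 mm, length along y, its middle 20 mm above the bench.
- mat: Side area: black rubber mat with a thin grey border line, fixed, 260 (its x) x 160 mm (its y), 3 mm thick, bare at the start. Origin: middle of its underside. The masters may stand anywhere on it.
- seat (a point): Seat on the round white rotary table (fixed, 208 mm across; black disc 62 mm above the bench, does not turn). Two steel dowels on this y axis, 55 mm either side: 24 mm shoulder, its top 70 mm above the bench, then a 10 mm pin with tapered nose, tip at 88.5 mm. Point: where the middle of the seated plate lies, 78 mm above the bench, plate's y along this y, either way round.
Not all that is in view belongs to the job. What is shaped like the part that bears plate_c but blue is not meant.

How it is judged:
By the outcome, as a careful person would: the job done as asked, in the order asked, and still so for the second after the job is handed in, with the robot touching nothing.
It also fails if it takes over 147 s, if anything falls off the work surface, if the arm or the gripper's body presses on something with over 40 N, if the wrist force passes 120 N, or if a joint passes its speed limit or range.

## Working session

There is one attempt and no reset: what is moved stays moved. The work goes in short steps, Python scripts to look and compute and a tool call to move; the robot and the scene stay as the last step left them, time stands still between calls to the robot, and variables do not carry over. Pictures are saved under pics/ and viewed, and the job is handed in when it is done.

Besides the shell and the picture viewer there is one more tool, called after "Emit:" as a command line: name --argument value ..., lists and objects as JSON in quotes. servo_tool: Moves the arm, as the interface text tells. Shifts and turns lie within -1 to 1; 1 stands for 0.05 m of shift or 6 degrees of turn. Its arguments: {"type":"object","properties":{"commands":{"type":"array","items":{"type":"object","properties":{"xyz":{"type":"array","items":{"type":"number"}},"twist":{"type":"number"},"claw":{"type":"number"}}}},"squeeze":{"type":"number"}},"required":["commands"]}

```bash
mkdir -p pics; python3 - <<'E'
from station import arm, optics
import cv2
s=arm.read_state(); print(s)
for n in ("side","top","wrist"):
    im=optics.get_image(n); cv2.imwrite(f"pics/{n}0.png",im[:,:,::-1])
    print(n,optics.get_calibration(n))
E
```

```text
{'t': 0.0, 'joints': array([ 1.13189285e+00,  2.45835634e-01,  1.55898617e+00,  1.48832237e-05,
        1.33870826e+00, -1.74088387e-01]), 'qd': array([-0.00045579,  0.00153831,  0.00045975, -0.00052724,  0.00079096,
        0.00084937]), 'joint_torque': array([ 1.05869883e-04, -4.15852010e+01, -3.14595079e+01,  6.85411273e-02,
        3.33149498e-02, -1.46890070e-04]), 'eef_pos': array([169.8506665 , 626.79789149, 204.34654777]), 'eef_rot': array([ 0.09270259,  0.70112848, -0.09400561,  0.70070538]), 'ft_force': array([ 0.9928378 ,  0.35590383, -0.45605508]), 'wrist_torque': array([ 0.03114952,  0.04670614, -0.02483209]), 'width': 93.83719825550853}
side {'fx': 598.0396381799567, 'fy': 598.0396381799567, 'cx': 319.70283889787066, 'cy': 241.85701528121965, 'R': array([[ 0.89802557, -0.43952114,  0.01926744],
       [-0.27029039, -0.5857507 , -0.76409373],
       [ 0.34712126,  0.6809679 , -0.64481745]]), 't': array([-375.44345798,  156.19974207, 1336.52744883])}
top {'fx': 544.6880992812113, 'fy': 544.6880992812113, 'cx': 325.97227598484625, 'cy': 239.64768307953287, 'R': array([[ 0.02816228, -0.99942775,  0.01873663],
       [-0.97997979, -0.03130039, -0.19662119],
       [ 0.19709514, -0.01282422, -0.98030049]]), 't': array([ -27.69315594,  457.50709657, 1056.54131418])}
wrist {'fx': 341.5411962499478, 'fy': 341.5411962499478, 'cx': 313.5997788867588, 'cy': 237.1511068313043, 'T_tool_cam': array([[-6.10390110e-04, -2.34328212e-01,  9.72157352e-01,
        -1.80366089e+02],
       [ 9.99999650e-01,  4.12793812e-04,  7.27371070e-04,
        -1.26579182e+00],
       [-5.71744101e-04,  9.72157456e-01,  2.34327878e-01,
        -6.70083911e+01],
       [ 0.00000000e+00,  0.00000000e+00,  0.00000000e+00,
         1.00000000e+00]])}
```

View pics/side0.png

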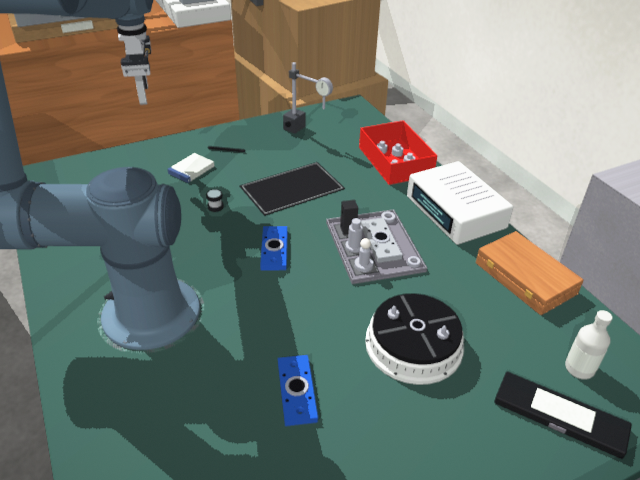

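View pics/top0.png

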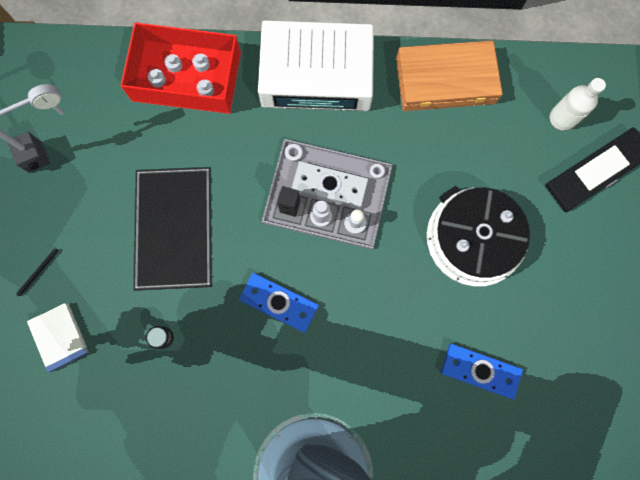

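View pics/wrist0.png

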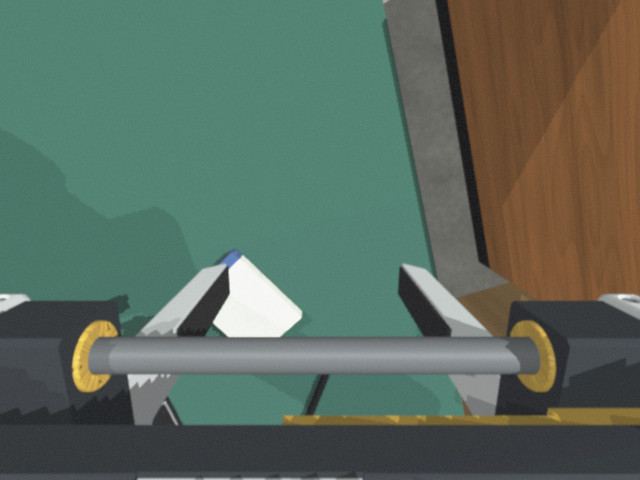

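The top view shows the tray around (330,195), with the black column at (289,201), the stepped master at (320,212) and the sphere at (356,220). The plate is at (331,183), the table centre at (484,231), and the mat spans columns 135–212, rows 168–290. I'll zoom in next.

```bash
python3 - <<'E'
import cv2
a=cv2.imread("pics/top0.png"); s=cv2.imread("pics/side0.png")
c=cv2.resize(a[130:260,250:410],None,fx=5,fy=5,interpolation=cv2.INTER_CUBIC)[:600,:800];cv2.imwrite("pics/c1.png",c[:600])
c=cv2.resize(a[180:290,420:540],None,fx=5,fy=5,interpolation=cv2.INTER_CUBIC);cv2.imwrite("pics/c2.png",c)
c=cv2.resize(s[190:290,320:440],None,fx=6,fy=6,interpolation=cv2.INTER_CUBIC);cv2.imwrite("pics/c3.png",c)
E
```

```text
(no output)
```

View pics/c1.png

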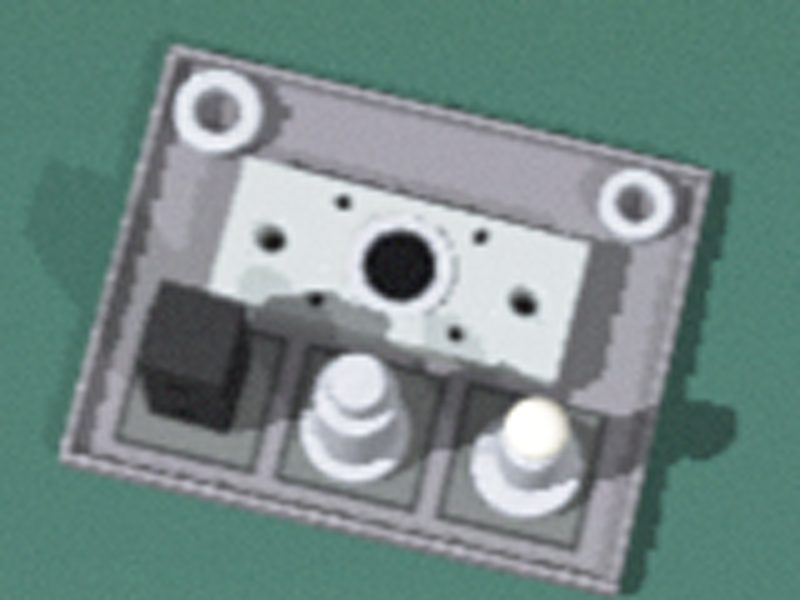

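View pics/c2.png

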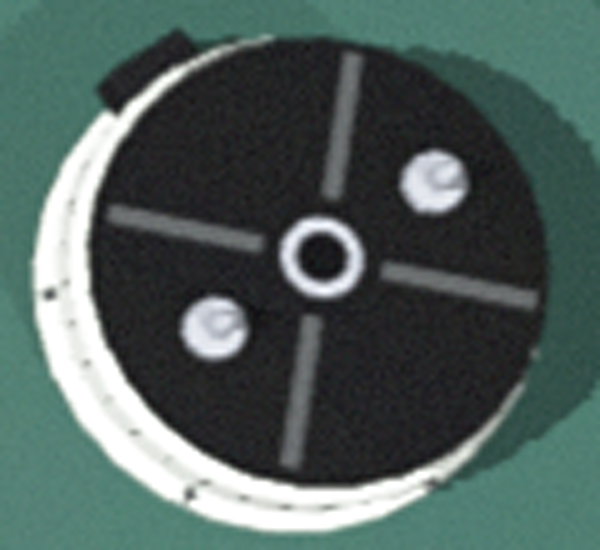

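View pics/c3.png

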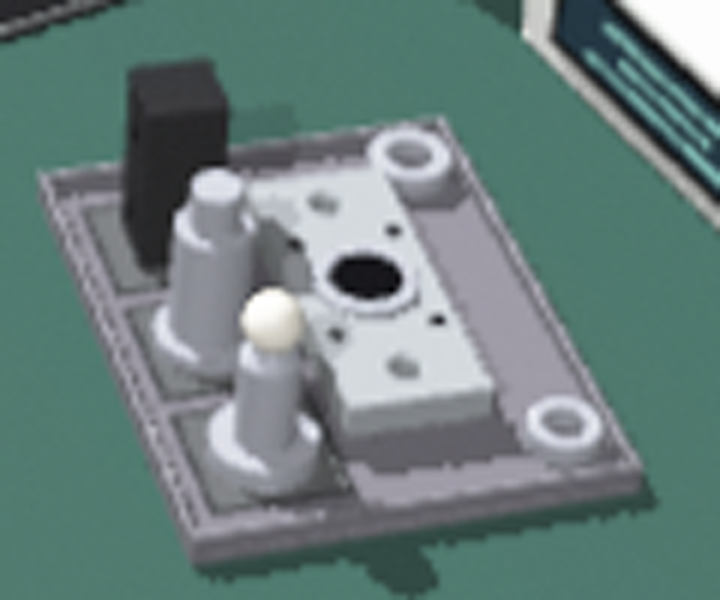

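```bash
cat > h.py <<'E'
import numpy as np, cv2
from station import arm, optics
from scipy.spatial.transform import Rotation as Ro
def ray(n,u,v,st=None):
    k=optics.get_calibration(n)
    d=np.array([(u-k['cx'])/k['fx'],(v-k['cy'])/k['fy'],1.])
    if n=='wrist':
        T=k['T_tool_cam']; R=Ro.from_quat(st['eef_rot']).as_matrix()
        return R@T[:3,3]+st['eef_pos'], R@T[:3,:3]@d
    R=np.array(k['R']);t=np.array(k['t'])
    return -R.T@t, R.T@d
def atz(n,u,v,z,st=None):
    o,d=ray(n,u,v,st); return o+d*(z-o[2])/d[2]
def crop(u,v,s,ox,oy): return (u+.5)/s-.5+ox,(v+.5)/s-.5+oy
def proj(n,X,st=None):
    k=optics.get_calibration(n);X=np.atleast_2d(X)
    if n=='wrist':
        T=k['T_tool_cam']; R=Ro.from_quat(st['eef_rot']).as_matrix()
        c=((X-st['eef_pos'])@R-T[:3,3])@T[:3,:3]
    else: c=X@np.array(k['R']).T+np.array(k['t'])
    return np.c_[k['fx']*c[:,0]/c[:,2]+k['cx'],k['fy']*c[:,1]/c[:,2]+k['cy']]
E
python3 - <<'E'
from h import *
np.set_printoptions(precision=1,suppress=True)
f=lambda u,v,z:atz('top',*crop(u,v,5,250,130),z)[:2]
C=[f(*p,14) for p in [(172,45),(712,172),(617,592),(62,462)]]
for c in C:print('tray',c)
c=np.mean(C,0); ex=(C[0]+C[1]-C[2]-C[3]);print('c',c,np.degrees(np.arctan2(ex[1],ex[0])), np.linalg.norm(C[0]-C[1]),np.linalg.norm(C[1]-C[2]))
a=np.arctan2(ex[1],ex[0]);R=np.array([[np.cos(a),-np.sin(a)],[np.sin(a),np.cos(a)]])
for n,u,v,z in [('plate',400,265,31),('h1',271,238,28),('h2',524,302,28),('step',357,382,90),('ball',534,428,77.5),('colTL',165,283,90),('colTR',250,300,90),('ringB',217,110,18),('ringA',635,204,18)]:
    p=f(u,v,z);print(n,p,(p-c)@R)
g=lambda u,v,z:atz('top',*crop(u,v,5,420,180),z)[:2]
d1=g(212,330,70);d2=g(436,184,70);print('dow',d1,d2,'mid',(d1+d2)/2,g(321,256,62),np.linalg.norm(d1-d2),np.degrees(np.arctan2(*(d2-d1)[::-1])))
for p in [(135,170),(210,168),(211,287),(135,290)]: print('mat',atz('top',*p,3)[:2])
for p in [(258,291,16),(280,302,20),(483,371,20),(158,337,40)]: print('obst',atz('top',*p)[:2])
E
```

```text
tray [684.1  82.5]
tray [ 634.7 -151.5]
tray [ 449.9 -112.6]
tray [497.9 120.5]
c [566.6 -15.3] -11.685928356610516 239.1757023396293 188.79102583602008
plate [583.2 -18.3] [16.8  0.4]
h1 [594.1  36.2] [16.5 56. ]
h2 [569.7 -70.8] [ 14.3 -53.7]
step [516.3  -1.7] [-52.    3.1]
ball [503.1 -72.5] [-50.6 -68.9]
colTL [554.2  75.4] [-30.6  86.2]
colTR [548.3  41.5] [-29.4  51.9]
ringB [653.8  61.7] [69.7 93. ]
ringA [ 617.8 -118. ] [ 70.9 -90.3]
dow [ 449.8 -283.6] [ 512.4 -375.3] mid [ 481.1 -329.5] [ 483.1 -330.5] 110.96981772272862 -55.65463408761058
mat [605.9 399.1]
mat [615.9 239.4]
mat [359.7 219.4]
mat [348.9 374.2]
obst [353.1 121. ]
obst [331.8  75. ]
obst [ 207.2 -333.6]
obst [255.  308.4]
```

```bash
cat >> h.py <<'E'
def yaw(st=None):
    st=st or arm.read_state(); R=Ro.from_quat(st['eef_rot']).as_matrix()
    return np.degrees(np.arctan2(R[1,1],R[0,1]))
def go(p,yw=None,step=1.0,order=None):
    """print rows from present pose to p with tool y at yaw yw (mod 360)"""
    st=arm.read_state(); R=Ro.from_quat(st['eef_rot']).as_matrix(); y0=yaw(st)
    d=np.array(p,float)-st['eef_pos']; dy=0 if yw is None else (yw-y0+180)%360-180
    # ideal frame: x down, y at yaw
    def tool(v,y):
        a=np.radians(y); ey=np.array([np.cos(a),np.sin(a),0]); ex=np.array([0,0,-1.]); ez=np.cross(ex,ey)
        return np.array([v@ex,v@ey,v@ez])
    n=int(np.ceil(max(np.abs(d).max()/50/step*1.15,np.linalg.norm(d)/60/step,abs(dy)/6-0.02,1)))
    print('pos',st['eef_pos'].round(1),'yaw',round(y0,2),'dy',round(dy,2),'n',n,'w',round(st['width'],1),'t',round(st['t'],2),'F',st['ft_force'].round(1))
    sgn=-1 # +twist about tool x (down) lowers yaw
    print('total tool shift/50:',(tool(d,y0)/50).round(3),'twist tot',round(sgn*dy/6,2))
    for i in range(n): 
        s=tool(d/n,y0+dy*i/n)/50
        print(f'{{"xyz":[{s[0]:.3f},{s[1]:.3f},{s[2]:.3f}],"twist":{sgn*dy/n/6:.3f}}},',end='')
    print()
E
python3 - <<'E'
from h import *
s=arm.read_state();print(Ro.from_quat(s['eef_rot']).as_matrix().round(4),yaw())
go([583,-18,250],-11.7+180)
go([583,-18,250],-11.7)
k=optics.get_calibration('wrist')
E
```

```text
[[-6.000e-04  2.617e-01  9.652e-01]
 [-1.300e-03  9.651e-01 -2.617e-01]
 [-1.000e+00 -1.500e-03 -2.000e-04]] 74.82923020450248
pos [169.9 626.9 204.6] yaw 74.83 dy 93.47 n 16 w 94.0 t 0.15 F [-0.4  0.5 -0.1]
total tool shift/50: [ -0.908 -10.287  11.349] twist tot -15.58
{"xyz":[-0.057,-0.643,0.709],"twist":-0.974},{"xyz":[-0.057,-0.712,0.640],"twist":-0.974},{"xyz":[-0.057,-0.773,0.564],"twist":-0.974},{"xyz":[-0.057,-0.827,0.483],"twist":-0.974},{"xyz":[-0.057,-0.872,0.396],"twist":-0.974},{"xyz":[-0.057,-0.907,0.305],"twist":-0.974},{"xyz":[-0.057,-0.934,0.211],"twist":-0.974},{"xyz":[-0.057,-0.950,0.115],"twist":-0.974},{"xyz":[-0.057,-0.957,0.018],"twist":-0.974},{"xyz":[-0.057,-0.954,-0.080],"twist":-0.974},{"xyz":[-0.057,-0.941,-0.176],"twist":-0.974},{"xyz":[-0.057,-0.918,-0.271],"twist":-0.974},{"xyz":[-0.057,-0.886,-0.363],"twist":-0.974},{"xyz":[-0.057,-0.844,-0.451],"twist":-0.974},{"xyz":[-0.057,-0.794,-0.535],"twist":-0.974},{"xyz":[-0.057,-0.735,-0.613],"twist":-0.974},
pos [169.9 626.9 204.6] yaw 74.83 dy -86.53 n 15 w 94.0 t 0.15 F [-0.4  0.5 -0.1]
total tool shift/50: [ -0.908 -10.287  11.349] twist tot 14.42
{"xyz":[-0.061,-0.686,0.757],"twist":0.961},{"xyz":[-0.061,-0.606,0.822],"twist":0.961},{"xyz":[-0.061,-0.521,0.878],"twist":0.961},{"xyz":[-0.061,-0.430,0.926],"twist":0.961},{"xyz":[-0.061,-0.334,0.965],"twist":0.961},{"xyz":[-0.061,-0.236,0.994],"twist":0.961},{"xyz":[-0.061,-0.135,1.012],"twist":0.961},{"xyz":[-0.061,-0.032,1.021],"twist":0.961},{"xyz":[-0.061,0.071,1.019],"twist":0.961},{"xyz":[-0.061,0.173,1.006],"twist":0.961},{"xyz":[-0.061,0.273,0.984],"twist":0.961},{"xyz":[-0.061,0.370,0.952],"twist":0.961},{"xyz":[-0.061,0.464,0.910],"twist":0.961},{"xyz":[-0.061,0.553,0.858],"twist":0.961},{"xyz":[-0.061,0.637,0.798],"twist":0.961},
```

```bash
python3 - <<'E'
from h import *
go([575,-70,150],-11.7)
E
```

```text
pos [169.9 626.9 204.6] yaw 74.83 dy -86.53 n 17 w 94.0 t 0.15 F [-0.4  0.5 -0.1]
total tool shift/50: [  1.092 -11.333  11.467] twist tot 14.42
{"xyz":[0.064,-0.667,0.675],"twist":0.848},{"xyz":[0.064,-0.604,0.731],"twist":0.848},{"xyz":[0.064,-0.537,0.782],"twist":0.848},{"xyz":[0.064,-0.465,0.826],"twist":0.848},{"xyz":[0.064,-0.390,0.864],"twist":0.848},{"xyz":[0.064,-0.312,0.896],"twist":0.848},{"xyz":[0.064,-0.231,0.920],"twist":0.848},{"xyz":[0.064,-0.149,0.937],"twist":0.848},{"xyz":[0.064,-0.065,0.946],"twist":0.848},{"xyz":[0.064,0.019,0.948],"twist":0.848},{"xyz":[0.064,0.103,0.943],"twist":0.848},{"xyz":[0.064,0.186,0.930],"twist":0.848},{"xyz":[0.064,0.268,0.910],"twist":0.848},{"xyz":[0.064,0.348,0.882],"twist":0.848},{"xyz":[0.064,0.425,0.848],"twist":0.848},{"xyz":[0.064,0.498,0.807],"twist":0.848},{"xyz":[0.064,0.568,0.760],"twist":0.848},
```

Emit:
servo_tool --commands '[{"xyz": [0.06,-0.67,0.67],"twist": 0.85,"claw": 1},{"xyz": [0.06,-0.6,0.73],"twist": 0.85},{"xyz": [0.06,-0.54,0.78],"twist": 0.85},{"xyz": [0.06,-0.46,0.83],"twist": 0.85},{"xyz": [0.06,-0.39,0.86],"twist": 0.85},{"xyz": [0.06,-0.31,0.9],"twist": 0.85},{"xyz": [0.06,-0.23,0.92],"twist": 0.85},{"xyz": [0.06,-0.15,0.94],"twist": 0.85},{"xyz": [0.06,-0.07,0.95],"twist": 0.85},{"xyz": [0.06,0.02,0.95],"twist": 0.85},{"xyz": [0.06,0.1,0.94],"twist": 0.85},{"xyz": [0.06,0.19,0.93],"twist": 0.85}]'

```text
validation failed for argument at $.co...
```

```bash
python3 - <<'E'
from h import *
go([575,-70,150],-11.7)
E
```

```text
pos [169.9 626.9 204.6] yaw 74.83 dy -86.53 n 17 w 94.0 t 0.15 F [-0.4  0.5 -0.1]
total tool shift/50: [  1.092 -11.333  11.467] twist tot 14.42
{"xyz":[0.064,-0.667,0.675],"twist":0.848},{"xyz":[0.064,-0.604,0.731],"twist":0.848},{"xyz":[0.064,-0.537,0.782],"twist":0.848},{"xyz":[0.064,-0.465,0.826],"twist":0.848},{"xyz":[0.064,-0.390,0.864],"twist":0.848},{"xyz":[0.064,-0.312,0.896],"twist":0.848},{"xyz":[0.064,-0.231,0.920],"twist":0.848},{"xyz":[0.064,-0.149,0.937],"twist":0.848},{"xyz":[0.064,-0.065,0.946],"twist":0.848},{"xyz":[0.064,0.019,0.948],"twist":0.848},{"xyz":[0.064,0.103,0.943],"twist":0.848},{"xyz":[0.064,0.186,0.930],"twist":0.848},{"xyz":[0.064,0.268,0.910],"twist":0.848},{"xyz":[0.064,0.348,0.882],"twist":0.848},{"xyz":[0.064,0.425,0.848],"twist":0.848},{"xyz":[0.064,0.498,0.807],"twist":0.848},{"xyz":[0.064,0.568,0.760],"twist":0.848},
```

Emit:
servo_tool --commands '[{"xyz": [0.06,-0.67,0.67],"twist": 0.85,"claw": 1},{"xyz": [0.06,-0.6,0.73],"twist": 0.85,"claw": 1},{"xyz": [0.06,-0.54,0.78],"twist": 0.85,"claw": 1},{"xyz": [0.06,-0.46,0.83],"twist": 0.85,"claw": 1},{"xyz": [0.06,-0.39,0.86],"twist": 0.85,"claw": 1},{"xyz": [0.06,-0.31,0.9],"twist": 0.85,"claw": 1},{"xyz": [0.06,-0.23,0.92],"twist": 0.85,"claw": 1},{"xyz": [0.06,-0.15,0.94],"twist": 0.85,"claw": 1},{"xyz": [0.06,-0.07,0.95],"twist": 0.85,"claw": 1},{"xyz": [0.06,0.02,0.95],"twist": 0.85,"claw": 1},{"xyz": [0.06,0.1,0.94],"twist": 0.85,"claw": 1},{"xyz": [0.06,0.19,0.93],"twist": 0.85,"claw": 1}]'

```text
t: 1.65
eef_pos: [456.1, 133.5, 169.3]
eef_rot: [0.438, 0.555, -0.438, 0.555]
ft_force: [0.5, -0.4, -0.6]
width: 93.9
```

```bash
python3 - <<'E'
from h import *
go([575,-70,150],-11.7)
E
```

```text
pos [456.1 133.5 169.3] yaw 13.45 dy -25.15 n 5 w 93.9 t 1.65 F [ 0.5 -0.4 -0.6]
total tool shift/50: [0.385 1.366 4.512] twist tot 4.19
{"xyz":[0.077,0.273,0.902],"twist":0.838},{"xyz":[0.077,0.351,0.875],"twist":0.838},{"xyz":[0.077,0.427,0.841],"twist":0.838},{"xyz":[0.077,0.499,0.800],"twist":0.838},{"xyz":[0.077,0.567,0.753],"twist":0.838},
```

Emit:
servo_tool --commands '[{"xyz": [0.08,0.27,0.9],"twist": 0.84,"claw": 1},{"xyz": [0.08,0.35,0.87],"twist": 0.84,"claw": 1},{"xyz": [0.08,0.43,0.84],"twist": 0.84,"claw": 1},{"xyz": [0.08,0.5,0.8],"twist": 0.84,"claw": 1},{"xyz": [0.08,0.57,0.75],"twist": 0.84,"claw": 1},{"xyz": [0,0,0],"twist": 0,"claw": 1},{"xyz": [0,0,0],"twist": 0,"claw": 1}]'

```text
t: 2.52
eef_pos: [574.6, -67.1, 149.0]
eef_rot: [-0.548, -0.448, 0.548, -0.447]
ft_force: [-0.4, -0.2, 0.1]
width: 94.1
```

```bash
python3 - <<'E'
from h import *
go([575,-70,150],-11.7)
im=optics.get_image('wrist');s=arm.read_state();print(s['eef_pos'],s['joints'])
cv2.imwrite('pics/w1.png',im[:,:,::-1])
E
```

```text
pos [574.6 -67.1 149. ] yaw -11.54 dy -0.16 n 1 w 94.1 t 2.52 F [-0.4 -0.2  0.1]
total tool shift/50: [-0.02   0.018  0.055] twist tot 0.03
{"xyz":[-0.020,0.018,0.055],"twist":0.027},
[574.58755096 -66.72076317 149.18324605] [-3.11624190e-01  1.37364762e-01  1.78910947e+00  2.44243997e-04
  1.21604920e+00 -1.10985530e-01]
```

View pics/w1.png

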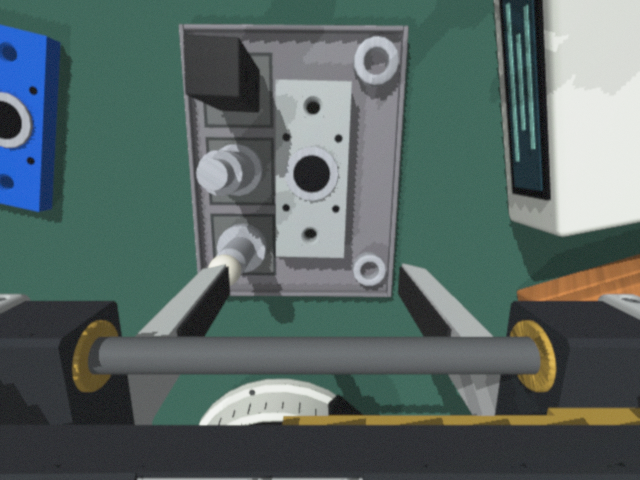

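```bash
python3 - <<'E'
import cv2
a=cv2.imread("pics/w1.png")
cv2.imwrite("pics/w1a.png",cv2.resize(a[20:170,180:400],None,fx=3.6,fy=3.6,interpolation=cv2.INTER_CUBIC))
cv2.imwrite("pics/w1b.png",cv2.resize(a[140:300,180:400],None,fx=3.6,fy=3.6,interpolation=cv2.INTER_CUBIC))
E
```

```text
(no output)
```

View pics/w1a.png

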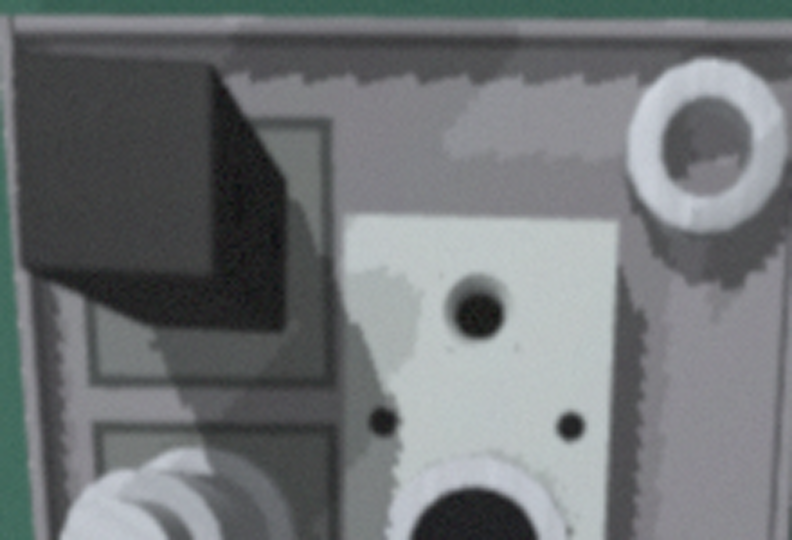

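View pics/w1b.png

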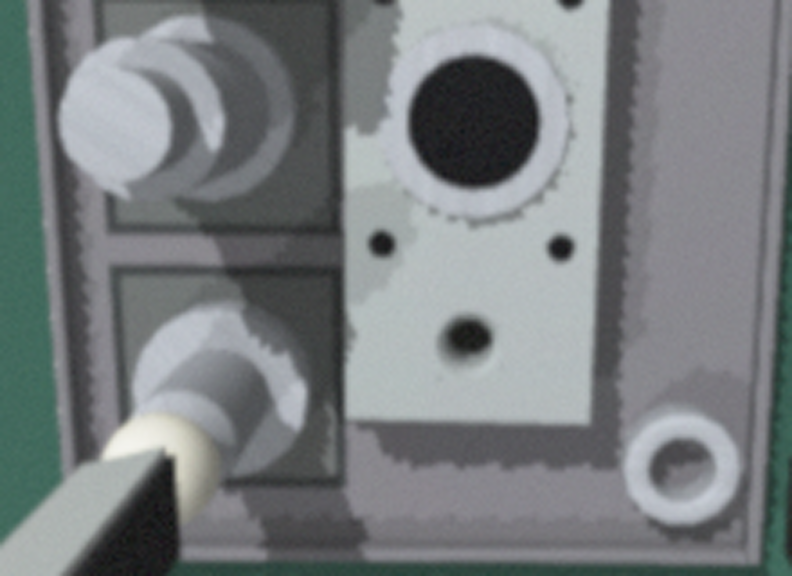

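```bash
python3 - <<'E'
from h import *
np.set_printoptions(precision=1,suppress=True)
st=dict(eef_pos=np.array([574.6,-66.9,149.1]),eef_rot=arm.read_state()['eef_rot'])
fa=lambda u,v,z:atz('wrist',*crop(u,v,3.6,180,20),z,st)[:2]
fb=lambda u,v,z:atz('wrist',*crop(u,v,3.6,180,140),z,st)[:2]
a=np.radians(-11.7);R=np.array([[np.cos(a),-np.sin(a)],[np.sin(a),np.cos(a)]]);c=np.array([566.6,-15.3])
L=[('colTL',fa,22,55,90),('colTR',fa,213,66,90),('colBR',fa,213,275,90),('colBL',fa,25,265,90),('baseBR',fa,285,328,6),('baseTR',fa,285,182,6),
('h1',fa,476,305,28),('h2',fb,465,340,28),('ring',fb,479,123,31),('pTL',fa,345,213,28),('pTR',fa,618,220,28),('pBL',fb,345,417,28),('pBR',fb,590,424,28),('step',fb,115,112,90),('foot',fb,220,390,18),('sqTL',fb,112,268,6),('sqTR',fb,342,268,6),('sqBR',fb,342,485,6),('sq3TR',fa,330,120,6),('sq3BR',fa,330,383,6),('sq3BL',fa,92,383,6),('traBR',fb,757,560,14)]
for n,f,u,v,z in L:
    p=f(u,v,z);print(n,p,(p-c)@R)
E
```

```text
colTL [523.8  86.3] [-62.5  90.9]
colTR [556.2  78. ] [-29.1  89.2]
colBR [547.7  44.7] [-30.7  54.9]
colBL [514.6  53.1] [-64.8  56.4]
baseBR [547.8  45.5] [-30.7  55.8]
baseTR [555.7  78. ] [-29.6  89.2]
h1 [594.9  38.4] [16.9 58.3]
h2 [570.1 -69.3] [ 14.4 -52.2]
ring [584.3 -17.2] [17.8  1.7]
pTL [569.7  63.6] [-12.9  77.9]
pTR [630.2  49.8] [49.1 76.6]
pBL [536. -83.] [-16.2 -72.5]
pBR [597.  -97.3] [ 46.4 -74.1]
step [517.3   1.7] [-51.7   6.6]
foot [503.7 -72. ] [-50.1 -68.3]
sqTL [480.6 -36.3] [-79.9 -38. ]
sqTR [540.7 -48.5] [-18.7 -37.7]
sqBR [ 526.9 -108. ] [-20.1 -98.8]
sq3TR [569.5  89.2] [-18.4 102.9]
sq3BR [555.8  30.6] [-19.9  42.8]
sq3BL [497.3  42.5] [-79.6  42.5]
traBR [ 635.4 -149.2] [  94.6 -117.2]
```

```bash
python3 - <<'E'
from h import *
np.set_printoptions(precision=1,suppress=True)
for n,u,v,z in [('ball',272,320,77.5),('step',217,188,90),('h1',323,202,28),('h2',403,366,28),('ring',366,276,31)]:
    print(n,atz('side',*crop(u,v,6,320,190),z)[:2])
E
```

```text
ball [501.1 -69.9]
step [513.6  -0.7]
h1 [591.9  39.4]
h2 [567.4 -68.3]
ring [581.1 -14.9]
```

```bash
python3 - <<'E'
from h import *
go([502.6,-71.5,125],-12)
E
```

```text
pos [574.6 -66.7 149.2] yaw -11.5 dy -0.5 n 2 w 94.1 t 2.58 F [-0.3 -0.1 -0.7]
total tool shift/50: [ 0.484 -1.392  0.381] twist tot 0.08
{"xyz":[0.242,-0.696,0.190],"twist":0.042},{"xyz":[0.242,-0.695,0.193],"twist":0.042},
```

Emit:
servo_tool --commands '[{"xyz": [0.24,-0.7,0.19],"twist": 0.04,"claw": 0.75},{"xyz": [0.24,-0.7,0.19],"twist": 0.04,"claw": 0.75},{"xyz": [0,0,0],"twist": 0,"claw": 0.75},{"xyz": [0,0,0],"twist": 0,"claw": 0.75}]'

```text
t: 3.08
eef_pos: [503.6, -71.6, 126.4]
eef_rot: [0.55, 0.445, -0.549, 0.446]
ft_force: [-0.4, 0.4, -0.3]
width: 70.6
```

```bash
python3 - <<'E'
from h import *
go([502.6,-71.5,39],-12)
im=optics.get_image('wrist');cv2.imwrite('pics/w2.png',im[:,:,::-1]);go([502.6,-71.5,39],-12)
E
```

```text
pos [503.6 -71.6 126.4] yaw -11.98 dy -0.02 n 3 w 70.6 t 3.08 F [-0.4  0.4 -0.3]
total tool shift/50: [ 1.747 -0.021  0.002] twist tot 0.0
{"xyz":[0.582,-0.007,0.001],"twist":0.001},{"xyz":[0.582,-0.007,0.001],"twist":0.001},{"xyz":[0.582,-0.007,0.001],"twist":0.001},
pos [504.1 -71.9 126.6] yaw -11.99 dy -0.01 n 3 w 70.5 t 3.12 F [-0.9  0.1  0.8]
total tool shift/50: [ 1.752e+00 -3.100e-02 -1.000e-03] twist tot 0.0
{"xyz":[0.584,-0.010,-0.000],"twist":0.001},{"xyz":[0.584,-0.010,-0.000],"twist":0.001},{"xyz":[0.584,-0.010,-0.000],"twist":0.001},
```

View pics/w2.png

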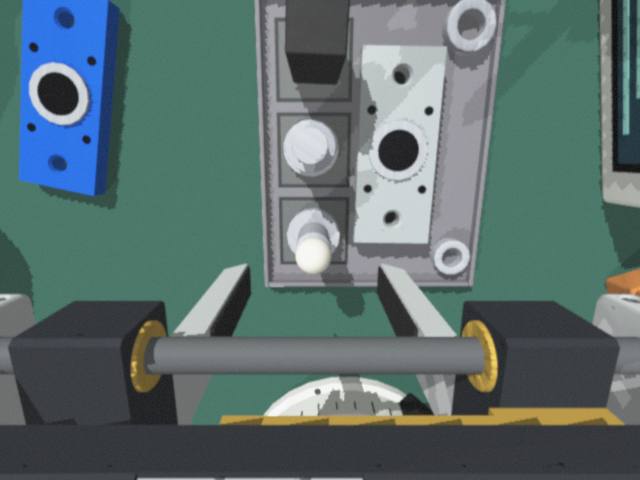

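Emit:
servo_tool --commands '[{"xyz": [0.58,0,0],"twist": 0,"claw": 0.75},{"xyz": [0.58,0,0],"twist": 0,"claw": 0.75},{"xyz": [0.58,0,0],"twist": 0,"claw": 0.75},{"xyz": [0,0,0],"twist": 0,"claw": 0.75},{"xyz": [0,0,0],"twist": 0,"claw": 0.75}]'

```text
t: 3.75
eef_pos: [504.3, -72.4, 39.8]
eef_rot: [0.55, 0.444, -0.549, 0.446]
ft_force: [-0.4, -0.1, 0.4]
width: 70.1
```

```bash
python3 - <<'E'
from h import *
go([502.6,-71.5,39],-12)
E
```

```text
pos [504.3 -72.4  39.8] yaw -12.03 dy 0.03 n 1 w 70.1 t 3.75 F [-0.4 -0.1  0.4]
total tool shift/50: [ 0.016 -0.037 -0.01 ] twist tot -0.0
{"xyz":[0.016,-0.037,-0.010],"twist":-0.005},
```

Emit:
servo_tool --commands '[{"xyz": [0,0,0],"twist": 0,"claw": 0.2},{"xyz": [0,0,0],"twist": 0,"claw": 0.1},{"xyz": [0,0,0],"twist": 0,"claw": 0.0},{"xyz": [0,0,0],"twist": 0,"claw": 0.0},{"xyz": [0,0,0],"twist": 0,"claw": 0.0}]' --squeeze 30

```text
t: 4.38
eef_pos: [503.0, -72.2, 38.5]
eef_rot: [0.55, 0.445, -0.55, 0.445]
ft_force: [0.5, 0.1, -0.2]
width: 25.0
```

```bash
python3 - <<'E'
from h import *
go([410,280,140],-12)
print(arm.read_state()['ft_force'])
E
```

```text
pos [503.  -72.2  38.5] yaw -12.06 dy 0.06 n 9 w 25.0 t 4.38 F [ 0.5  0.1 -0.2]
total tool shift/50: [-2.03  -3.29  -6.499] twist tot -0.01
{"xyz":[-0.226,-0.366,-0.722],"twist":-0.001},{"xyz":[-0.226,-0.365,-0.722],"twist":-0.001},{"xyz":[-0.226,-0.365,-0.722],"twist":-0.001},{"xyz":[-0.226,-0.365,-0.722],"twist":-0.001},{"xyz":[-0.226,-0.365,-0.722],"twist":-0.001},{"xyz":[-0.226,-0.365,-0.722],"twist":-0.001},{"xyz":[-0.226,-0.365,-0.722],"twist":-0.001},{"xyz":[-0.226,-0.365,-0.722],"twist":-0.001},{"xyz":[-0.226,-0.365,-0.722],"twist":-0.001},
[ 0.47530522  0.11430339 -0.21553554]
```

Emit:
servo_tool --commands '[{"xyz": [-0.5,0,0],"twist": 0,"claw": 0},{"xyz": [-0.8,0,0],"twist": 0,"claw": 0},{"xyz": [-0.7,-0.2,-0.4],"twist": 0,"claw": 0},{"xyz": [0,-0.4,-0.8],"twist": 0,"claw": 0},{"xyz": [0,-0.4,-0.8],"twist": 0,"claw": 0},{"xyz": [0,-0.4,-0.8],"twist": 0,"claw": 0},{"xyz": [0,-0.4,-0.8],"twist": 0,"claw": 0},{"xyz": [0,-0.4,-0.8],"twist": 0,"claw": 0},{"xyz": [0,-0.4,-0.8],"twist": 0,"claw": 0},{"xyz": [0,-0.4,-0.8],"twist": 0,"claw": 0},{"xyz": [0,-0.3,-0.5],"twist": 0,"claw": 0},{"xyz": [0,0,0],"twist": 0,"claw": 0}]'

```text
t: 5.88
eef_pos: [407.7, 281.2, 137.3]
eef_rot: [-0.548, -0.446, 0.55, -0.445]
ft_force: [-0.1, -0.7, -4.5]
width: 25.3
```

```bash
python3 - <<'E'
from h import *
im=optics.get_image('top');cv2.imwrite('pics/t3.png',im[:,:,::-1])
im=optics.get_image('side');cv2.imwrite('pics/s3.png',im[:,:,::-1])
go([410,280,37],-12)
E
```

```text
pos [408.7 279.7 137.6] yaw -12.02 dy 0.02 n 3 w 24.7 t 5.97 F [ 0.8 -0.7 -4. ]
total tool shift/50: [ 2.012  0.024 -0.011] twist tot -0.0
{"xyz":[0.671,0.008,-0.004],"twist":-0.001},{"xyz":[0.671,0.008,-0.004],"twist":-0.001},{"xyz":[0.671,0.008,-0.004],"twist":-0.001},
```

View pics/s3.png

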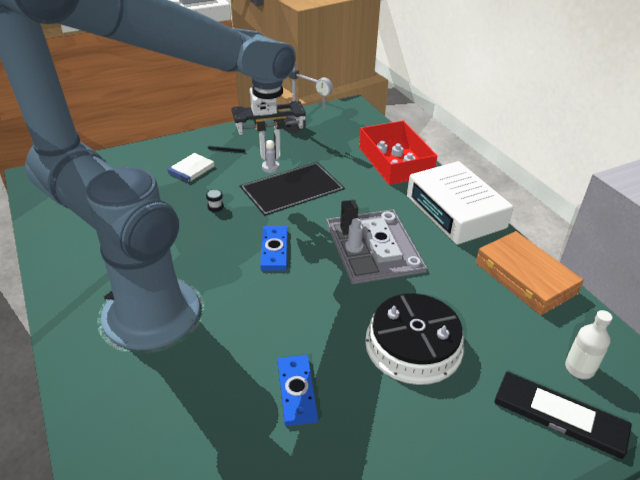

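Emit:
servo_tool --commands '[{"xyz": [0.6,0,0],"twist": 0,"claw": 0},{"xyz": [0.7,0,0],"twist": 0,"claw": 0},{"xyz": [0.5,0,0],"twist": 0,"claw": 0},{"xyz": [0.2,0,0],"twist": 0,"claw": 0},{"xyz": [0.05,0,0],"twist": 0,"claw": 0},{"xyz": [0,0,0],"twist": 0,"claw": 0},{"xyz": [0,0,0],"twist": 0,"claw": 0}]'

```text
t: 6.85
eef_pos: [410.2, 280.5, 37.0]
eef_rot: [0.55, 0.445, -0.549, 0.445]
ft_force: [-0.5, -0.7, -3.5]
width: 25.2
```

```bash
python3 - <<'E'
from h import *
go([410,280,37],-12)
E
```

```text
pos [410.2 280.5  37. ] yaw -12.05 dy 0.05 n 1 w 25.2 t 6.85 F [-0.5 -0.7 -3.5]
total tool shift/50: [ 0.    -0.002  0.01 ] twist tot -0.01
{"xyz":[0.000,-0.002,0.010],"twist":-0.009},
```

Emit:
servo_tool --commands '[{"xyz": [0.02,0,0],"twist": 0,"claw": 0},{"xyz": [0,0,0],"twist": 0,"claw": 0}]'

```text
t: 7.1
eef_pos: [409.9, 280.4, 35.5]
eef_rot: [0.55, 0.445, -0.549, 0.445]
ft_force: [0.1, 0.1, -1.1]
width: 24.5
```

Emit:
servo_tool --commands '[{"xyz": [0.01,0,0],"twist": 0,"claw": 0},{"xyz": [0,0,0],"twist": 0,"claw": 0}]'

```text
t: 7.35
eef_pos: [409.9, 280.5, 35.5]
eef_rot: [0.55, 0.445, -0.549, 0.445]
ft_force: [-1.8, -1.5, 6.0]
width: 25.3
```

Emit:
servo_tool --commands '[{"xyz": [0,0,0],"twist": 0,"claw": 0.3},{"xyz": [0,0,0],"twist": 0,"claw": 0.75},{"xyz": [0,0,0],"twist": 0,"claw": 0.75},{"xyz": [0,0,0],"twist": 0,"claw": 0.75},{"xyz": [-0.5,0,0],"twist": 0,"claw": 0.75},{"xyz": [-0.9,0,0],"twist": 0,"claw": 0.75},{"xyz": [-0.6,0,0],"twist": 0,"claw": 0.75}]'

```text
t: 8.22
eef_pos: [409.9, 280.4, 136.4]
eef_rot: [0.55, 0.445, -0.549, 0.445]
ft_force: [-0.1, 0.7, 0.1]
width: 70.3
```

```bash
python3 - <<'E'
from h import *
go([515.8,0,125],-12)
E
```

```text
pos [409.9 280.4 136.4] yaw -12.05 dy 0.05 n 7 w 70.3 t 8.22 F [-0.1  0.7  0.1]
total tool shift/50: [0.228 3.243 5.042] twist tot -0.01
{"xyz":[0.033,0.463,0.720],"twist":-0.001},{"xyz":[0.033,0.463,0.720],"twist":-0.001},{"xyz":[0.033,0.463,0.720],"twist":-0.001},{"xyz":[0.033,0.463,0.721],"twist":-0.001},{"xyz":[0.033,0.463,0.721],"twist":-0.001},{"xyz":[0.033,0.463,0.721],"twist":-0.001},{"xyz":[0.033,0.463,0.721],"twist":-0.001},
```

Emit:
servo_tool --commands '[{"xyz": [0.03,0.46,0.72],"twist": 0,"claw": 0.75},{"xyz": [0.03,0.46,0.72],"twist": 0,"claw": 0.75},{"xyz": [0.03,0.46,0.72],"twist": 0,"claw": 0.75},{"xyz": [0.03,0.46,0.72],"twist": 0,"claw": 0.75},{"xyz": [0.03,0.46,0.72],"twist": 0,"claw": 0.75},{"xyz": [0.03,0.46,0.72],"twist": 0,"claw": 0.75},{"xyz": [0.04,0.48,0.72],"twist": 0,"claw": 0.75},{"xyz": [0,0,0],"twist": 0,"claw": 0.75},{"xyz": [0,0,0],"twist": 0,"claw": 0.75}]'

```text
t: 9.35
eef_pos: [514.8, 0.3, 123.2]
eef_rot: [-0.55, -0.445, 0.55, -0.444]
ft_force: [0.9, 0.3, -0.0]
width: 70.8
```

```bash
python3 - <<'E'
from h import *
im=optics.get_image('wrist');cv2.imwrite('pics/w4.png',im[:,:,::-1])
go([515.8,0,39],-12)
E
```

```text
pos [514.7   0.7 123.2] yaw -12.01 dy 0.01 n 2 w 70.3 t 9.4 F [-0.1 -0.7  0.3]
total tool shift/50: [1.685 0.025 0.009] twist tot -0.0
{"xyz":[0.842,0.013,0.005],"twist":-0.001},{"xyz":[0.842,0.013,0.005],"twist":-0.001},
```

View pics/w4.png

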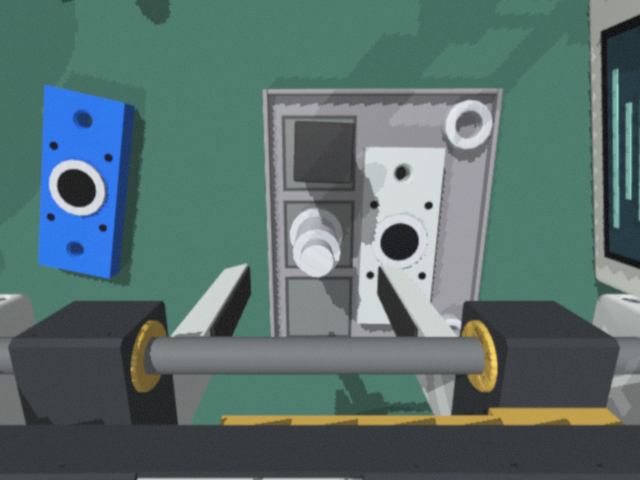

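```bash
python3 - <<'E'
from h import *
s=arm.read_state();a=np.radians(-12)
for d in (0,2,4): print(proj('wrist',[s['eef_pos']+[d,0,90-s['eef_pos'][2]]],s), atz('wrist',317.5,261,90,s),atz('wrist',316,235,15,s))
b=cv2.imread('pics/w4.png');cv2.imwrite('pics/w4a.png',cv2.resize(b[190:300,250:400],None,fx=5,fy=5,interpolation=cv2.INTER_CUBIC))
cv2.imwrite('pics/w4b.png',cv2.resize(b[85:195,260:370],None,fx=5,fy=5,interpolation=cv2.INTER_CUBIC))
E
```

```text
[[312.75166928 259.41981292]] [517.48127158  -0.99374533  90.        ] [516.95430709  -0.94354537  15.        ]
[[315.74638698 258.81250698]] [517.48127158  -0.99374533  90.        ] [516.95430709  -0.94354537  15.        ]
[[318.74374831 258.20466494]] [517.48127158  -0.99374533  90.        ] [516.95430709  -0.94354537  15.        ]
```

View pics/w4a.png

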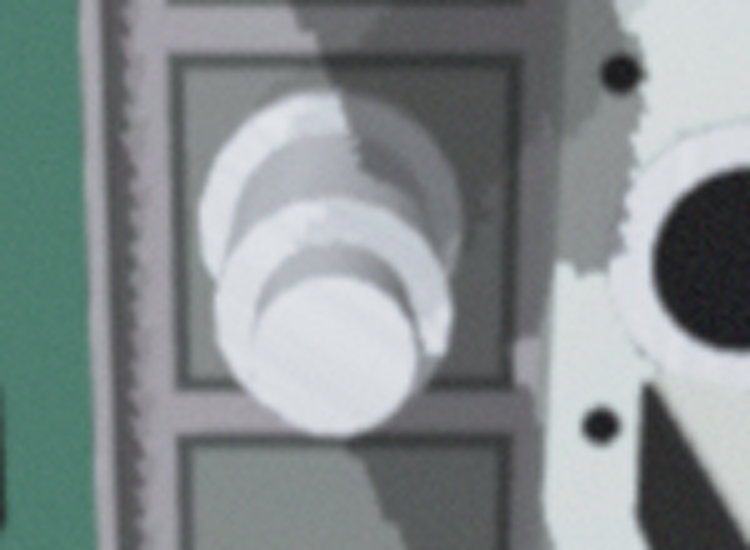

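View pics/w4b.png

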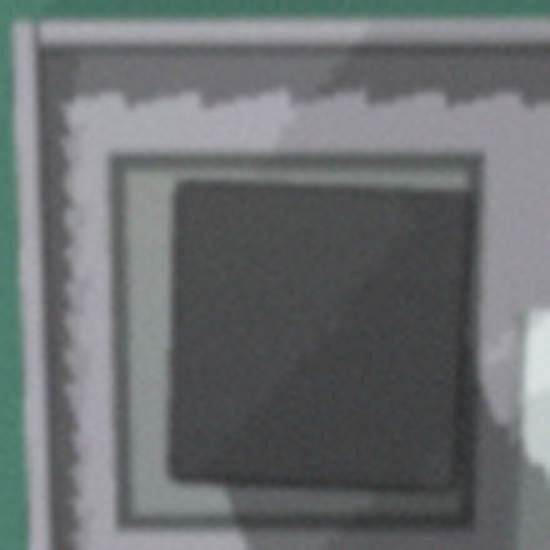

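Emit:
servo_tool --commands '[{"xyz": [0.5,0.045,0.02],"twist": 0,"claw": 0.75},{"xyz": [0.6,0,0],"twist": 0,"claw": 0.75},{"xyz": [0.58,0,0],"twist": 0,"claw": 0.75},{"xyz": [0,0,0],"twist": 0,"claw": 0.75},{"xyz": [0,0,0],"twist": 0,"claw": 0.75}]'

```text
t: 10.02
eef_pos: [517.8, -1.0, 40.5]
eef_rot: [0.55, 0.445, -0.549, 0.445]
ft_force: [0.2, 0.1, -0.3]
width: 70.3
```

Emit:
servo_tool --commands '[{"xyz": [0,0,0],"twist": 0,"claw": 0.3},{"xyz": [0,0,0],"twist": 0,"claw": 0.1},{"xyz": [0,0,0],"twist": 0,"claw": 0.0},{"xyz": [0,0,0],"twist": 0,"claw": 0.0}]' --squeeze 35

```text
t: 10.52
eef_pos: [517.0, -1.6, 39.6]
eef_rot: [-0.55, -0.445, 0.55, -0.445]
ft_force: [-2.4, 0.3, 0.9]
width: 33.8
```

```bash
python3 - <<'E'
from h import *
go([485,330,139],-12)
s=dict(arm.read_state());s['eef_pos']=np.array([514.8,.5,123.2]);print(atz('wrist',323.9,151.9,90,s))
E
```

```text
pos [517.   -1.6  39.6] yaw -12.06 dy 0.06 n 8 w 33.8 t 10.53 F [-2.4  0.3  0.9]
total tool shift/50: [-1.988 -2.012 -6.351] twist tot -0.01
{"xyz":[-0.249,-0.251,-0.794],"twist":-0.001},{"xyz":[-0.249,-0.251,-0.794],"twist":-0.001},{"xyz":[-0.249,-0.251,-0.794],"twist":-0.001},{"xyz":[-0.249,-0.251,-0.794],"twist":-0.001},{"xyz":[-0.249,-0.251,-0.794],"twist":-0.001},{"xyz":[-0.249,-0.251,-0.794],"twist":-0.001},{"xyz":[-0.249,-0.251,-0.794],"twist":-0.001},{"xyz":[-0.249,-0.251,-0.794],"twist":-0.001},
[535.66475622  65.75446624  90.        ]
```

Emit:
servo_tool --commands '[{"xyz": [-0.5,0,0],"twist": 0,"claw": 0},{"xyz": [-0.8,0,0],"twist": 0,"claw": 0},{"xyz": [-0.7,0,0],"twist": 0,"claw": 0},{"xyz": [0,-0.2,-0.65],"twist": 0,"claw": 0},{"xyz": [0,-0.26,-0.8],"twist": 0,"claw": 0},{"xyz": [0,-0.26,-0.8],"twist": 0,"claw": 0},{"xyz": [0,-0.26,-0.8],"twist": 0,"claw": 0},{"xyz": [0,-0.26,-0.8],"twist": 0,"claw": 0},{"xyz": [0,-0.26,-0.8],"twist": 0,"claw": 0},{"xyz": [0,-0.26,-0.8],"twist": 0,"claw": 0},{"xyz": [0,-0.25,-0.9],"twist": 0,"claw": 0},{"xyz": [0,0,0],"twist": 0,"claw": 0}]'

```text
t: 12.02
eef_pos: [483.6, 332.0, 138.1]
eef_rot: [-0.548, -0.446, 0.55, -0.445]
ft_force: [0.1, -0.4, -4.8]
width: 32.8
```

Emit:
servo_tool --commands '[{"xyz": [0.6,0,0],"twist": 0,"claw": 0},{"xyz": [0.7,0,0],"twist": 0,"claw": 0},{"xyz": [0.5,0,0],"twist": 0,"claw": 0},{"xyz": [0.2,0,0],"twist": 0,"claw": 0},{"xyz": [0.05,0,0],"twist": 0,"claw": 0},{"xyz": [0,0,0],"twist": 0,"claw": 0},{"xyz": [0,0,0],"twist": 0,"claw": 0}]'

```text
t: 12.9
eef_pos: [485.9, 330.2, 37.9]
eef_rot: [0.55, 0.445, -0.549, 0.445]
ft_force: [-0.0, -0.1, -3.7]
width: 33.3
```

Emit:
servo_tool --commands '[{"xyz": [0.015,0,0],"twist": 0,"claw": 0},{"xyz": [0,0,0],"twist": 0,"claw": 0}]'

```text
t: 13.15
eef_pos: [485.3, 330.0, 36.4]
eef_rot: [0.55, 0.445, -0.55, 0.445]
ft_force: [-0.1, -0.4, -4.5]
width: 32.6
```

Emit:
servo_tool --commands '[{"xyz": [0.015,0,0],"twist": 0,"claw": 0},{"xyz": [0,0,0],"twist": 0,"claw": 0}]'

```text
t: 13.4
eef_pos: [485.4, 330.1, 36.4]
eef_rot: [0.55, 0.445, -0.55, 0.445]
ft_force: [-2.8, -1.0, 4.0]
width: 33.1
```

Emit:
servo_tool --commands '[{"xyz": [0.01,0,0],"twist": 0,"claw": 0},{"xyz": [0,0,0],"twist": 0,"claw": 0}]'

```text
t: 13.65
eef_pos: [485.4, 330.1, 36.3]
eef_rot: [-0.55, -0.445, 0.55, -0.445]
ft_force: [-5.5, -2.8, 7.9]
width: 32.7
```

Emit:
servo_tool --commands '[{"xyz": [0,0,0],"twist": 0,"claw": 0.3},{"xyz": [0,0,0],"twist": 0,"claw": 0.75},{"xyz": [0,0,0],"twist": 0,"claw": 0.75},{"xyz": [0,0,0],"twist": 0,"claw": 0.75},{"xyz": [-0.5,0,0],"twist": 0,"claw": 0.75},{"xyz": [-0.9,0,0],"twist": 0,"claw": 0.75},{"xyz": [-0.6,0,0],"twist": 0,"claw": 0.75}]'

```text
t: 14.52
eef_pos: [485.9, 330.2, 137.0]
eef_rot: [0.551, 0.445, -0.549, 0.445]
ft_force: [-0.1, 0.2, 0.0]
width: 70.5
```

```bash
python3 - <<'E'
from h import *
go([535.2,64.5,125],-13.2)
E
```

```text
pos [485.9 330.2 137. ] yaw -12.05 dy -1.15 n 7 w 70.5 t 14.53 F [-0.1  0.2  0. ]
total tool shift/50: [0.239 2.074 4.992] twist tot 0.19
{"xyz":[0.034,0.296,0.713],"twist":0.027},{"xyz":[0.034,0.298,0.712],"twist":0.027},{"xyz":[0.034,0.300,0.711],"twist":0.027},{"xyz":[0.034,0.302,0.711],"twist":0.027},{"xyz":[0.034,0.304,0.710],"twist":0.027},{"xyz":[0.034,0.306,0.709],"twist":0.027},{"xyz":[0.034,0.309,0.708],"twist":0.027},
```

Emit:
servo_tool --commands '[{"xyz": [0.034,0.3,0.71],"twist": 0,"claw": 0.75},{"xyz": [0.034,0.3,0.71],"twist": 0,"claw": 0.75},{"xyz": [0.034,0.3,0.71],"twist": 0,"claw": 0.75},{"xyz": [0.034,0.3,0.71],"twist": 0,"claw": 0.75},{"xyz": [0.034,0.3,0.71],"twist": 0,"claw": 0.75},{"xyz": [0.034,0.3,0.71],"twist": 0,"claw": 0.75},{"xyz": [0.034,0.27,0.73],"twist": 0.19,"claw": 0.75},{"xyz": [0,0,0],"twist": 0,"claw": 0.75},{"xyz": [0,0,0],"twist": 0,"claw": 0.75}]'

```text
t: 15.65
eef_pos: [534.2, 64.8, 123.0]
eef_rot: [0.554, 0.439, -0.554, 0.439]
ft_force: [-0.1, 1.3, 0.4]
width: 70.9
```

```bash
python3 - <<'E'
from h import *
im=optics.get_image('wrist');cv2.imwrite('pics/w5.png',im[:,:,::-1])
b=im[:,:,::-1]
cv2.imwrite('pics/w5a.png',cv2.resize(b[170:300,240:400],None,fx=4.5,fy=4.5,interpolation=cv2.INTER_CUBIC))
go([535.2,64.5,39],-13.2)
E
```

```text
pos [534.1  65.1 123. ] yaw -13.14 dy -0.06 n 2 w 70.7 t 15.7 F [-0.5 -0.5 -0.2]
total tool shift/50: [1.68  0.023 0.007] twist tot 0.01
{"xyz":[0.840,0.012,0.004],"twist":0.005},{"xyz":[0.840,0.012,0.004],"twist":0.005},
```

View pics/w5a.png

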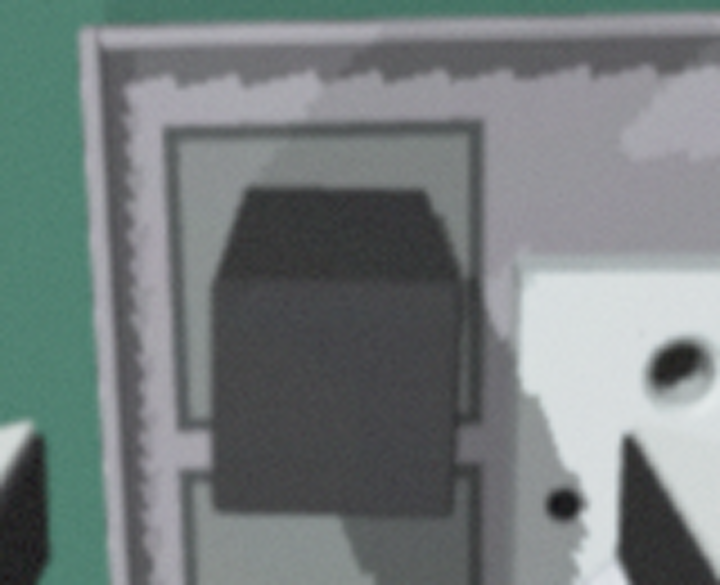

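Emit:
servo_tool --commands '[{"xyz": [0.5,0.025,0.01],"twist": 0,"claw": 0.75},{"xyz": [0.6,0,0],"twist": 0,"claw": 0.75},{"xyz": [0.58,0,0],"twist": 0,"claw": 0.75},{"xyz": [0,0,0],"twist": 0,"claw": 0.75},{"xyz": [0,0,0],"twist": 0,"claw": 0.75}]'

```text
t: 16.32
eef_pos: [536.1, 64.2, 40.2]
eef_rot: [0.554, 0.439, -0.553, 0.44]
ft_force: [0.7, -1.2, -0.5]
width: 70.4
```

Emit:
servo_tool --commands '[{"xyz": [0,0,0],"twist": 0,"claw": 0.3},{"xyz": [0,0,0],"twist": 0,"claw": 0.1},{"xyz": [0,0,0],"twist": 0,"claw": 0.0},{"xyz": [0,0,0],"twist": 0,"claw": 0.0}]' --squeeze 30

```text
t: 16.82
eef_pos: [535.2, 63.5, 39.2]
eef_rot: [-0.554, -0.439, 0.554, -0.439]
ft_force: [-1.9, 0.1, 3.2]
width: 35.6
```

```bash
python3 - <<'E'
from h import *
go([560,285,139])
E
```

```text
pos [535.2  63.5  39.2] yaw -13.19 dy 0 n 6 w 35.6 t 16.82 F [-1.9  0.1  3.2]
total tool shift/50: [-1.995 -0.528 -4.426] twist tot 0.0
{"xyz":[-0.333,-0.088,-0.738],"twist":0.000},{"xyz":[-0.333,-0.088,-0.738],"twist":0.000},{"xyz":[-0.333,-0.088,-0.738],"twist":0.000},{"xyz":[-0.333,-0.088,-0.738],"twist":0.000},{"xyz":[-0.333,-0.088,-0.738],"twist":0.000},{"xyz":[-0.333,-0.088,-0.738],"twist":0.000},
```

Emit:
servo_tool --commands '[{"xyz": [-0.5,0,0],"twist": 0,"claw": 0},{"xyz": [-0.8,0,0],"twist": 0,"claw": 0},{"xyz": [-0.7,0,-0.2],"twist": 0,"claw": 0},{"xyz": [0,-0.09,-0.8],"twist": 0,"claw": 0},{"xyz": [0,-0.09,-0.8],"twist": 0,"claw": 0},{"xyz": [0,-0.09,-0.8],"twist": 0,"claw": 0},{"xyz": [0,-0.09,-0.8],"twist": 0,"claw": 0},{"xyz": [0,-0.09,-0.8],"twist": 0,"claw": 0},{"xyz": [0,-0.08,-0.23],"twist": 0,"claw": 0},{"xyz": [0,0,0],"twist": 0,"claw": 0},{"xyz": [0,0,0],"twist": 0,"claw": 0}]'

```text
t: 18.2
eef_pos: [559.9, 284.1, 138.6]
eef_rot: [-0.554, -0.439, 0.555, -0.439]
ft_force: [0.4, -1.0, -3.2]
width: 35.8
```

Emit:
servo_tool --commands '[{"xyz": [0.6,0,0],"twist": 0,"claw": 0},{"xyz": [0.7,0,0],"twist": 0,"claw": 0},{"xyz": [0.5,0,0],"twist": 0,"claw": 0},{"xyz": [0.2,0,0],"twist": 0,"claw": 0},{"xyz": [0.05,0,0],"twist": 0,"claw": 0},{"xyz": [0,0,0],"twist": 0,"claw": 0},{"xyz": [0.02,0,0],"twist": 0,"claw": 0},{"xyz": [0,0,0],"twist": 0,"claw": 0}]'

```text
t: 19.2
eef_pos: [560.5, 285.4, 36.3]
eef_rot: [0.554, 0.439, -0.554, 0.439]
ft_force: [0.2, -0.2, -2.1]
width: 35.9
```

Emit:
servo_tool --commands '[{"xyz": [0.01,0,0],"twist": 0,"claw": 0},{"xyz": [0,0,0],"twist": 0,"claw": 0}]'

```text
t: 19.45
eef_pos: [560.6, 285.5, 36.3]
eef_rot: [0.554, 0.439, -0.554, 0.439]
ft_force: [-2.5, -1.0, 5.7]
width: 35.5
```

Contact on the mat. I'll release, rise, go to a view pose over the plate, and check the mat.

Emit:
servo_tool --commands '[{"xyz": [0,0,0],"twist": 0,"claw": 0.3},{"xyz": [0,0,0],"twist": 0,"claw": 0.75},{"xyz": [0,0,0],"twist": 0,"claw": 0.75},{"xyz": [0,0,0],"twist": 0,"claw": 0.75},{"xyz": [-0.5,0,0],"twist": 0,"claw": 0.75},{"xyz": [-0.9,0,0],"twist": 0,"claw": 0.75},{"xyz": [-0.6,0,0],"twist": 0,"claw": 0.75}]'

```text
t: 20.32
eef_pos: [560.8, 285.5, 137.1]
eef_rot: [0.555, 0.439, -0.553, 0.44]
ft_force: [-0.0, 0.2, 1.0]
width: 70.7
```

```bash
python3 - <<'E'
from h import *
# view pose: TCP offset +60 along tool z from plate centre
a=np.radians(-13); ez=np.array([np.sin(a),-np.cos(a)])
p=np.array([582,-16])+60*ez;print(p)
go([*p,110],-13)
E
```

```text
[568.50293674 -74.46220389]
pos [560.8 285.5 137.1] yaw -13.19 dy 0.19 n 9 w 70.7 t 20.32 F [-0.   0.2  1. ]
total tool shift/50: [0.542 1.793 6.974] twist tot -0.03
{"xyz":[0.060,0.199,0.775],"twist":-0.004},{"xyz":[0.060,0.199,0.775],"twist":-0.004},{"xyz":[0.060,0.199,0.775],"twist":-0.004},{"xyz":[0.060,0.198,0.775],"twist":-0.004},{"xyz":[0.060,0.198,0.775],"twist":-0.004},{"xyz":[0.060,0.198,0.775],"twist":-0.004},{"xyz":[0.060,0.197,0.775],"twist":-0.004},{"xyz":[0.060,0.197,0.775],"twist":-0.004},{"xyz":[0.060,0.197,0.775],"twist":-0.004},
```

Emit:
servo_tool --commands '[{"xyz": [0.06,0.2,0.77],"twist": 0,"claw": 0.95},{"xyz": [0.06,0.2,0.77],"twist": 0,"claw": 0.95},{"xyz": [0.06,0.2,0.77],"twist": 0,"claw": 0.95},{"xyz": [0.06,0.2,0.77],"twist": 0,"claw": 0.95},{"xyz": [0.06,0.2,0.77],"twist": 0,"claw": 0.95},{"xyz": [0.06,0.2,0.77],"twist": 0,"claw": 0.95},{"xyz": [0.06,0.2,0.77],"twist": 0,"claw": 0.95},{"xyz": [0.06,0.2,0.77],"twist": 0,"claw": 0.95},{"xyz": [0.06,0.2,0.77],"twist": -0.03,"claw": 0.95},{"xyz": [0,0,0],"twist": 0,"claw": 0.95},{"xyz": [0,0,0],"twist": 0,"claw": 0.95},{"xyz": [0,0,0],"twist": 0,"claw": 0.95}]'

```text
t: 21.82
eef_pos: [568.7, -71.5, 108.0]
eef_rot: [0.553, 0.441, -0.553, 0.44]
ft_force: [-1.8, 0.1, 0.7]
width: 89.1
```

```bash
python3 - <<'E'
from h import *
import json
im=optics.get_image('wrist');b=im[:,:,::-1];cv2.imwrite('pics/w6.png',b)
s=arm.read_state();print(s['eef_pos'],yaw(s));json.dump({k:list(s[k]) for k in('eef_pos','eef_rot')},open('s6.json','w'))
t=optics.get_image('top')[:,:,::-1];cv2.imwrite('pics/t6.png',t)
cv2.imwrite('pics/w6a.png',cv2.resize(b[30:290,230:420],None,fx=4.2,fy=4.2,interpolation=cv2.INTER_CUBIC)[:600])
cv2.imwrite('pics/w6b.png',cv2.resize(b[30:290,230:420],None,fx=4.2,fy=4.2,interpolation=cv2.INTER_CUBIC)[500:])
E
```

```text
[568.67082515 -71.50660597 108.08162649] -12.923438345309986
```

View pics/w6.png

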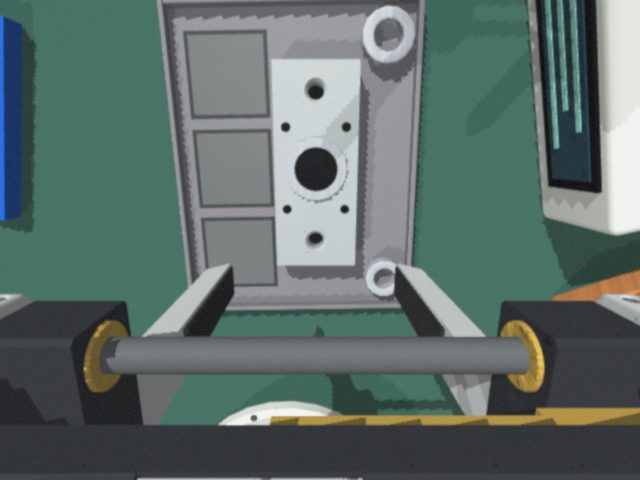

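View pics/t6.png

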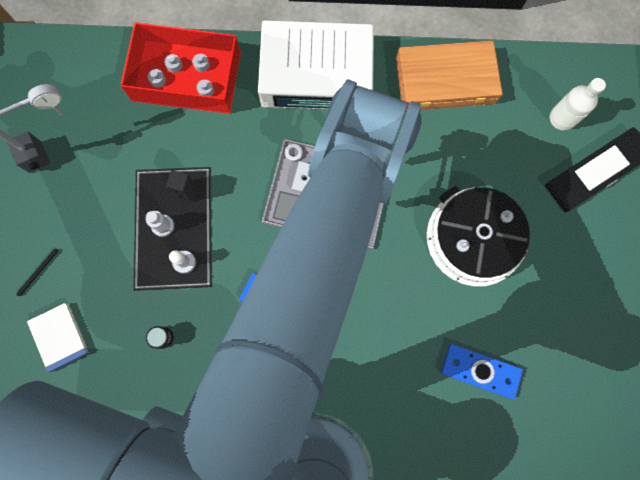

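```bash
python3 - <<'E'
import cv2
b=cv2.imread('pics/w6.png')
def c(x0,y0,x1,y1): return cv2.resize(b[y0:y1,x0:x1],None,fx=6,fy=6,interpolation=cv2.INTER_CUBIC)
import numpy as np
cv2.imwrite('pics/w6a.png',np.vstack([c(265,55,365,105),c(265,220,365,270)]))
cv2.imwrite('pics/w6b.png',c(265,120,365,220))
E
```

```text
(no output)
```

View pics/w6a.png

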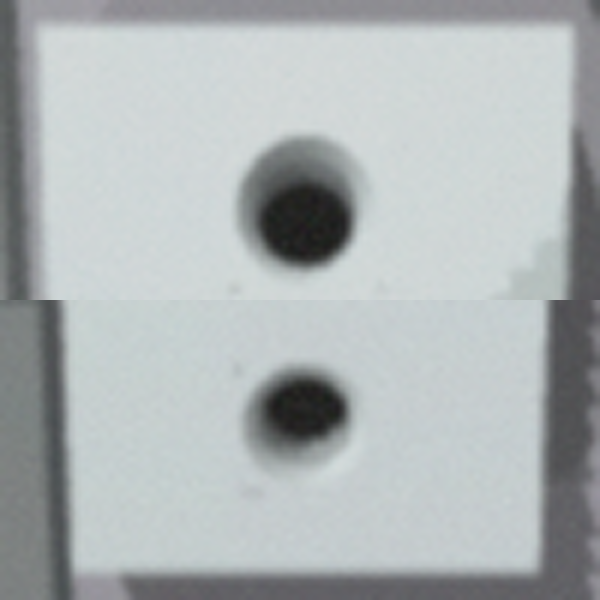

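View pics/w6b.png

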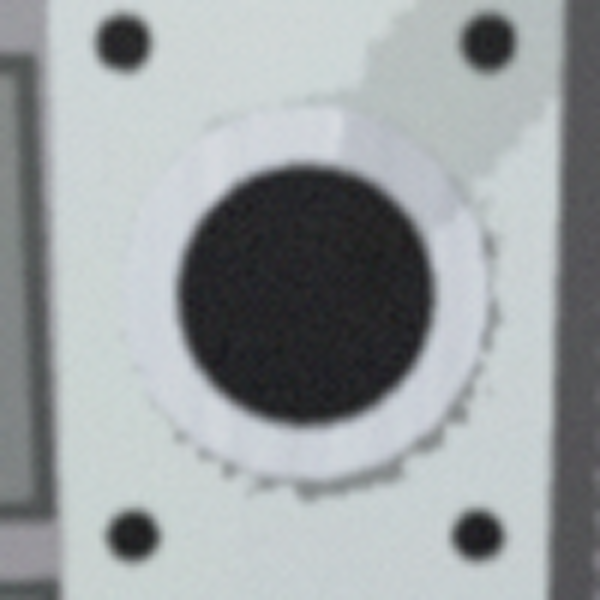

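```bash
python3 - <<'E'
from h import *
import json
np.set_printoptions(precision=2,suppress=True)
s={k:np.array(v) for k,v in json.load(open('s6.json')).items()}
f=lambda u,v,z:atz('wrist',u,v,z,s)[:2]
g=lambda u,v,ox,oy:crop(u,v,6,ox,oy)
h1=f(*g(303,203,265,55),28);h2=f(*g(300,120,265,220),28);r=f(*g(306,293,265,120),31)
co=[f(*g(*p),28) for p in [(37,25,265,55),(575,22,265,55),(73,273,265,220),(543,273,265,220)]]
d=h1-h2;print(h1,h2,(h1+h2)/2,np.linalg.norm(d),np.degrees(np.arctan2(-d[0],d[1])),r)
print(np.array(co),np.mean(co,0),[np.linalg.norm(co[0]-co[1]),np.linalg.norm(co[0]-co[2])])
d=co[0]+co[1]-co[2]-co[3];print(np.degrees(np.arctan2(-d[0],d[1])))
go([582,-16,60],-12.9)
print(arm.read_state()['joints'])
E
```

```text
[595.33  37.62] [570.39 -70.11] [582.86 -16.25] 110.57462249835649 -13.03606959955535 [583.32 -16.68]
[[569.49  63.28]
 [630.45  49.65]
 [536.2  -83.85]
 [597.3  -97.83]] [583.36 -17.19] [np.float64(62.47127440432756), np.float64(150.84246738683365)]
-12.709862712859403
pos [568.7 -71.6 108.1] yaw -12.92 dy 0.02 n 2 w 89.3 t 21.93 F [-0.1 -0.4 -0.6]
total tool shift/50: [ 0.96  0.01 -1.14] twist tot -0.0
{"xyz":[0.481,0.005,-0.572],"twist":-0.002},{"xyz":[0.481,0.005,-0.572],"twist":-0.002},
[-0.32  0.18  1.83  0.    1.14 -0.1 ]
```

Emit:
servo_tool --commands '[{"xyz": [0.25,0.02,-0.57],"twist": 0,"claw": 0.95},{"xyz": [0.25,0.01,-0.56],"twist": 0,"claw": 0.95},{"xyz": [0.5,0,0],"twist": 0,"claw": 0.95},{"xyz": [0,0,0],"twist": 0,"claw": 0.95},{"xyz": [0,0,0],"twist": 0,"claw": 0.95},{"xyz": [0,0,0],"twist": 0,"claw": 0.95}]'

```text
t: 22.68
eef_pos: [583.7, -18.3, 59.4]
eef_rot: [0.554, 0.439, -0.553, 0.441]
ft_force: [-0.1, -0.6, -0.0]
width: 89.3
```

```bash
python3 - <<'E'
from h import *
go([583,-16.7,8.5],-12.9)
b=optics.get_image('wrist')[:,:,::-1];cv2.imwrite('pics/w7.png',b)
go([583,-16.7,8.5],-12.9)
E
```

```text
pos [583.7 -18.3  59.4] yaw -13.03 dy 0.13 n 2 w 89.3 t 22.68 F [-0.1 -0.6 -0. ]
total tool shift/50: [ 1.017 -0.021 -0.027] twist tot -0.02
{"xyz":[0.509,-0.011,-0.014],"twist":-0.011},{"xyz":[0.509,-0.011,-0.014],"twist":-0.011},
pos [583.6 -18.3  59.2] yaw -13.03 dy 0.13 n 2 w 89.2 t 22.73 F [ 0.9 -0.3  0.6]
total tool shift/50: [ 1.014 -0.019 -0.028] twist tot -0.02
{"xyz":[0.507,-0.009,-0.014],"twist":-0.011},{"xyz":[0.507,-0.009,-0.014],"twist":-0.011},
```

View pics/w7.png

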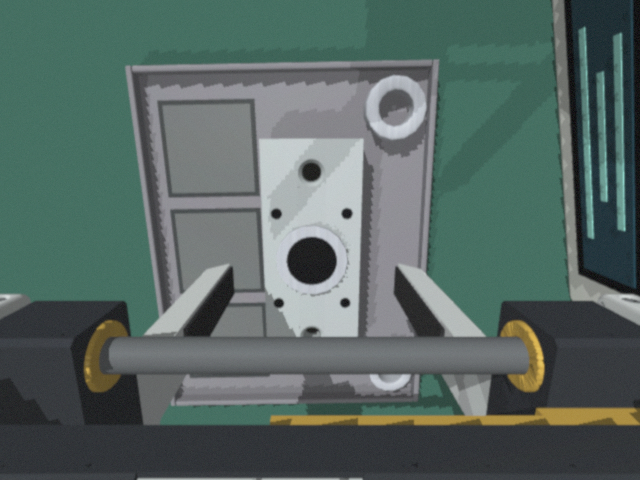

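Emit:
servo_tool --commands '[{"xyz": [0.5,-0.03,-0.03],"twist": -0.02,"claw": 0.95},{"xyz": [0.45,0,0],"twist": 0,"claw": 0.95},{"xyz": [0,0,0],"twist": 0,"claw": 0.95},{"xyz": [0,0,0],"twist": 0,"claw": 0.95},{"xyz": [0,0,0],"twist": 0,"claw": 0.95},{"xyz": [0,0,0],"twist": 0,"claw": 0.95}]'

```text
t: 23.48
eef_pos: [582.4, -16.3, 11.5]
eef_rot: [0.553, 0.44, -0.553, 0.441]
ft_force: [-0.1, 0.9, 0.8]
width: 89.2
```

```bash
python3 - <<'E'
from h import *
go([583,-16.7,8.5],-12.9)
E
```

```text
pos [582.4 -16.3  11.5] yaw -12.89 dy -0.01 n 1 w 89.2 t 23.48 F [-0.1  0.9  0.8]
total tool shift/50: [0.06  0.014 0.006] twist tot 0.0
{"xyz":[0.060,0.014,0.006],"twist":0.001},
```

Emit:
servo_tool --commands '[{"xyz": [0.05,0.01,0],"twist": 0,"claw": 0.95},{"xyz": [0,0,0],"twist": 0,"claw": 0.95},{"xyz": [0,0,0],"twist": 0,"claw": 0.75},{"xyz": [0,0,0],"twist": 0,"claw": 0.6},{"xyz": [0,0,0],"twist": 0,"claw": 0.3},{"xyz": [0,0,0],"twist": 0,"claw": 0.3},{"xyz": [0,0,0],"twist": 0,"claw": 0.3},{"xyz": [0,0,0],"twist": 0,"claw": 0.3}]' --squeeze 45

```text
t: 24.48
eef_pos: [582.4, -16.3, 8.1]
eef_rot: [0.553, 0.441, -0.553, 0.441]
ft_force: [1.0, 0.3, 0.2]
width: 61.7
```

Emit:
servo_tool --commands '[{"xyz": [-0.4,0,0],"twist": 0,"claw": 0.3},{"xyz": [-0.8,0,0],"twist": 0,"claw": 0.3},{"xyz": [-0.8,0,0],"twist": 0,"claw": 0.3},{"xyz": [0,0,0],"twist": 0,"claw": 0.3},{"xyz": [0,0,0],"twist": 0,"claw": 0.3},{"xyz": [0,0,0],"twist": 0,"claw": 0.3}]'

```text
t: 25.22
eef_pos: [580.5, -15.9, 105.6]
eef_rot: [-0.552, -0.442, 0.554, -0.439]
ft_force: [0.2, 1.1, -4.5]
width: 61.8
```

```bash
python3 - <<'E'
from h import *
b=optics.get_image('wrist')[:,:,::-1];cv2.imwrite('pics/w8.png',b)
s=arm.read_state();print(s['eef_pos'],s['wrist_torque'],s['ft_force'],s['width'],yaw(s))
E
```

```text
[580.69080265 -15.91547333 105.77330962] [-0.04516462  0.05460129  0.00835687] [-0.65445529 -0.2987629  -5.06729143] 61.493389320192826 -12.897551516393726
```

View pics/w8.png

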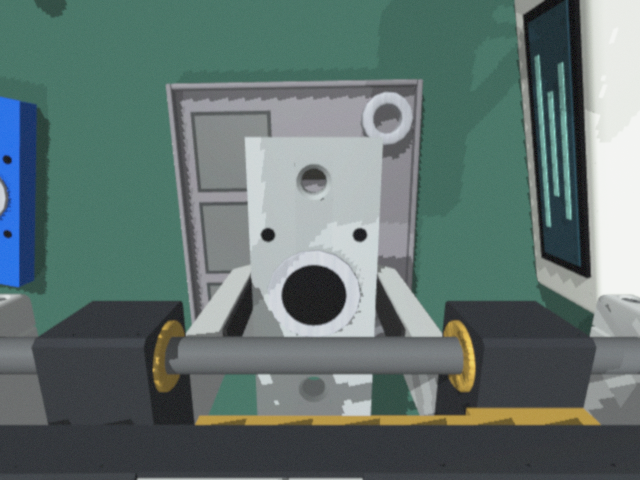

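```bash
python3 - <<'E'
from h import *
np.set_printoptions(precision=3,suppress=True)
b=cv2.imread('pics/w8.png')
def c(x0,y0,x1,y1): return cv2.resize(b[y0:y1,x0:x1],None,fx=5,fy=5,interpolation=cv2.INTER_CUBIC)
cv2.imwrite('pics/w8a.png',np.vstack([c(240,160,390,205),c(240,370,390,415)]))
go([580.7,-15.9,200],None); go([436,-458,200],34.35)
E
```

```text
pos [580.7 -15.9 105.8] yaw -12.9 dy 0 n 3 w 61.5 t 25.27 F [-0.7 -0.3 -5.1]
total tool shift/50: [-1.885  0.    -0.   ] twist tot 0.0
{"xyz":[-0.628,0.000,-0.000],"twist":0.000},{"xyz":[-0.628,0.000,-0.000],"twist":0.000},{"xyz":[-0.628,0.000,-0.000],"twist":0.000},
pos [580.7 -15.9 105.8] yaw -12.9 dy 47.25 n 11 w 61.5 t 25.27 F [-0.7 -0.3 -5.1]
total tool shift/50: [-1.885 -0.847  9.265] twist tot -7.87
{"xyz":[-0.171,-0.077,0.842],"twist":-0.716},{"xyz":[-0.171,-0.140,0.834],"twist":-0.716},{"xyz":[-0.171,-0.202,0.821],"twist":-0.716},{"xyz":[-0.171,-0.263,0.804],"twist":-0.716},{"xyz":[-0.171,-0.322,0.782],"twist":-0.716},{"xyz":[-0.171,-0.380,0.756],"twist":-0.716},{"xyz":[-0.171,-0.436,0.725],"twist":-0.716},{"xyz":[-0.171,-0.489,0.690],"twist":-0.716},{"xyz":[-0.171,-0.539,0.652],"twist":-0.716},{"xyz":[-0.171,-0.586,0.610],"twist":-0.716},{"xyz":[-0.171,-0.630,0.564],"twist":-0.716},
```

View pics/w8a.png

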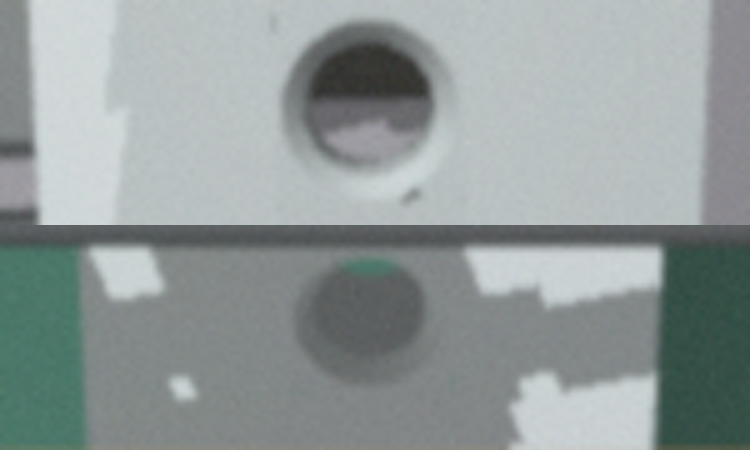

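Emit:
servo_tool --commands '[{"xyz": [-0.6,-0.08,0.6],"twist": -0.72,"claw": 0.3},{"xyz": [-0.6,-0.14,0.6],"twist": -0.72,"claw": 0.3},{"xyz": [-0.6,-0.2,0.82],"twist": -0.72,"claw": 0.3},{"xyz": [-0.08,-0.26,0.8],"twist": -0.72,"claw": 0.3},{"xyz": [0,-0.32,0.78],"twist": -0.72,"claw": 0.3},{"xyz": [0,-0.38,0.76],"twist": -0.72,"claw": 0.3},{"xyz": [0,-0.44,0.73],"twist": -0.72,"claw": 0.3},{"xyz": [0,-0.49,0.69],"twist": -0.72,"claw": 0.3},{"xyz": [0,-0.54,0.65],"twist": -0.72,"claw": 0.3},{"xyz": [0,-0.59,0.61],"twist": -0.72,"claw": 0.3},{"xyz": [0,-0.63,0.56],"twist": -0.67,"claw": 0.3}]'

```text
t: 26.65
eef_pos: [441.7, -436.0, 200.3]
eef_rot: [0.33, 0.626, -0.329, 0.625]
ft_force: [0.3, 0.5, -4.2]
width: 61.4
```

```bash
python3 - <<'E'
from h import *
go([436,-458,200],34.35)
E
```

```text
pos [ 441.7 -436.   200.3] yaw 34.45 dy -0.1 n 1 w 61.4 t 26.65 F [ 0.3  0.5 -4.2]
total tool shift/50: [ 0.007 -0.343  0.298] twist tot 0.02
{"xyz":[0.007,-0.343,0.298],"twist":0.017},
```

Emit:
servo_tool --commands '[{"xyz": [0,-0.2,0.1],"twist": 0,"claw": 0.3},{"xyz": [0,0,0],"twist": 0,"claw": 0.3},{"xyz": [0,0,0],"twist": 0,"claw": 0.3},{"xyz": [0,0,0],"twist": 0,"claw": 0.3}]'

```text
t: 27.15
eef_pos: [437.8, -443.9, 202.0]
eef_rot: [0.33, 0.626, -0.33, 0.625]
ft_force: [0.2, -0.1, -4.9]
width: 61.6
```

```bash
python3 - <<'E'
from h import *
import json
b=optics.get_image('wrist')[:,:,::-1];cv2.imwrite('pics/w9.png',b)
s=arm.read_state();print(s['eef_pos'],yaw(s));json.dump({k:list(s[k]) for k in('eef_pos','eef_rot')},open('s9.json','w'))
E
```

```text
[ 437.73698498 -444.11875498  202.09886069] 34.395792709825606
```

View pics/w9.png

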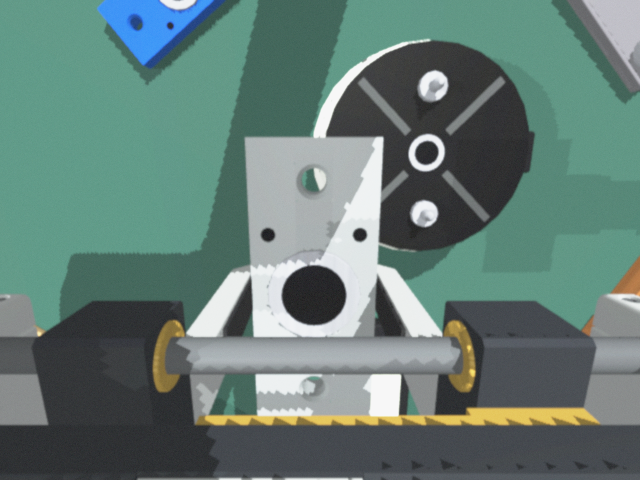

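```bash
python3 - <<'E'
from h import *
b=cv2.imread('pics/w9.png')
def c(x0,y0,x1,y1): return cv2.resize(b[y0:y1,x0:x1],None,fx=10,fy=10,interpolation=cv2.INTER_CUBIC)
cv2.imwrite('pics/w9a.png',np.hstack([c(410,65,450,105),c(405,195,445,235)]))
E
```

```text
(no output)
```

View pics/w9a.png

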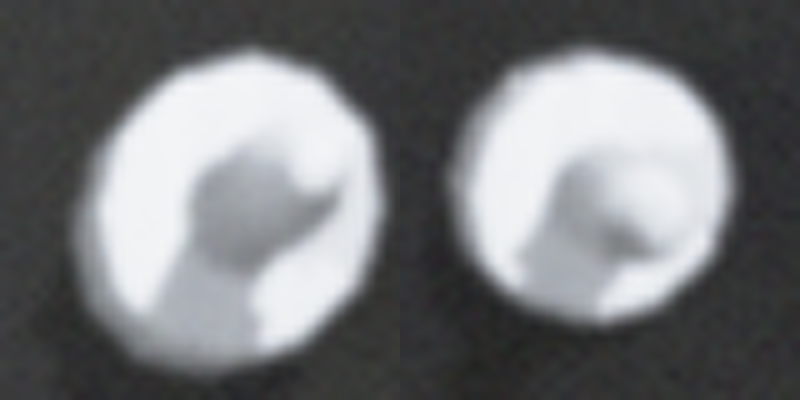

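```bash
python3 - <<'E'
from h import *
import json
np.set_printoptions(precision=2,suppress=True)
s={k:np.array(v) for k,v in json.load(open('s9.json')).items()}
R=Ro.from_quat(s['eef_rot']).as_matrix()
d1=atz('wrist',433.75,84.75,70,s);d2=atz('wrist',424.75,213.2,70,s)
t1=atz('wrist',441.3,81.2,88,s);t2=atz('wrist',430.2,214.6,88,s)
print(d1,d2,(d1+d2)/2,np.linalg.norm(d1-d2),'tips',t1,t2,(t1+t2)/2)
# hand holes in tool frame at tool x=-20
k=optics.get_calibration('wrist');T=k['T_tool_cam']
def tl(u,v,X):
    d=T[:3,:3]@np.array([(u-k['cx'])/k['fx'],(v-k['cy'])/k['fy'],1]);return T[:3,3]+d*(X-T[0,3])/d[0]
h1=tl(313.4,181.4,-20);h2=tl(313.2,389,-20);print('hand',h1,h2,(h1+h2)/2,np.linalg.norm(h1-h2))
# dowels in tool frame
for p in (d1,d2): print('dow tool',R.T@(p-s['eef_pos']))
D1=R.T@(d1-s['eef_pos']);D2=R.T@(d2-s['eef_pos'])
dd=D2-D1;hh=h2-h1
print('angle dow',np.degrees(np.arctan2(dd[1],dd[2])),'hand',np.degrees(np.arctan2(hh[1],hh[2])))
print('shift tool mm',(D1+D2)/2-(h1+h2)/2)
E
```

```text
[ 451.34 -284.03   70.  ] [ 514.39 -374.68   70.  ] [ 482.87 -329.35   70.  ] 110.42402799294092 tips [ 451.68 -284.65   88.  ] [ 512.49 -373.82   88.  ] [ 482.09 -329.24   88.  ]
hand [-20.    -0.58 -54.39] [-20.    -0.64  56.72] [-20.    -0.61   1.16] 111.11357660036624
dow tool [ 132.12  101.64 -124.41]
dow tool [132.11 102.46 -13.99]
angle dow 0.42561880640698435 hand -0.030883803341610446
shift tool mm [152.12 102.66 -70.36]
```

Emit:
servo_tool --commands '[{"xyz": [0,0.68,-0.47],"twist": -0.03,"claw": 0.3},{"xyz": [0,0.68,-0.47],"twist": 0,"claw": 0.3},{"xyz": [0.4,0.69,-0.47],"twist": 0,"claw": 0.3},{"xyz": [0.8,0,0],"twist": 0,"claw": 0.3},{"xyz": [0.8,0,0],"twist": 0,"claw": 0.3},{"xyz": [0,0,0],"twist": 0,"claw": 0.3},{"xyz": [0,0,0],"twist": 0,"claw": 0.3},{"xyz": [0,0,0],"twist": 0,"claw": 0.3}]'

```text
t: 28.2
eef_pos: [483.1, -330.2, 104.6]
eef_rot: [0.329, 0.624, -0.33, 0.627]
ft_force: [0.2, 0.2, -4.2]
width: 61.6
```

```bash
python3 - <<'E'
from h import *
b=optics.get_image('wrist')[:,:,::-1];cv2.imwrite('pics/w10.png',b)
s=arm.read_state();print(s['eef_pos'],yaw(s))
go([482.9,-329.3,97],34.6)
def c(x0,y0,x1,y1): return cv2.resize(b[y0:y1,x0:x1],None,fx=8,fy=8,interpolation=cv2.INTER_CUBIC)
cv2.imwrite('pics/w10a.png',np.hstack([c(290,155,340,205),c(290,360,340,410)]))
cv2.imwrite('pics/s10.png',optics.get_image('side')[:,:,::-1])
E
```

```text
[ 482.9144264  -330.02809039  104.33078918] 34.5013691082761
pos [ 482.9 -330.   104.3] yaw 34.5 dy 0.1 n 1 w 61.7 t 28.25 F [ 0.2  0.5 -3.9]
total tool shift/50: [ 0.147  0.008 -0.012] twist tot -0.02
{"xyz":[0.147,0.008,-0.012],"twist":-0.016},
```

View pics/w10.png

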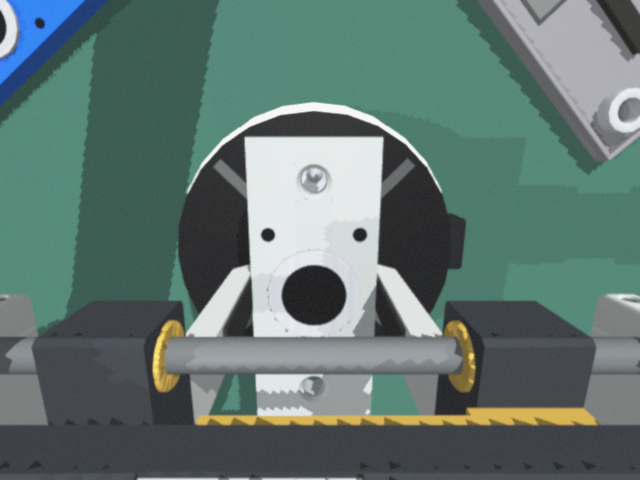

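View pics/w10a.png

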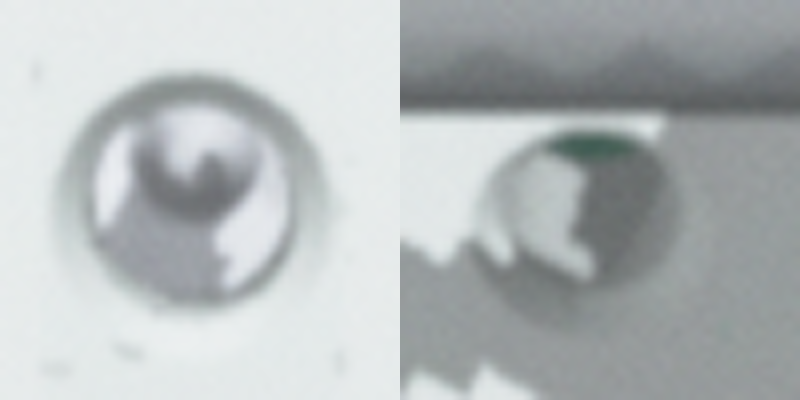

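```bash
python3 - <<'E'
from h import *
np.set_printoptions(precision=2,suppress=True)
k=optics.get_calibration('wrist');T=k['T_tool_cam']
def pj(p):
    c=T[:3,:3].T@(np.array(p)-T[:3,3]);return np.array([k['fx']*c[0]/c[2]+k['cx'],k['fy']*c[1]/c[2]+k['cy']])
for nm,X in [('tip',15.8),('pinstart',15.8+4),('shoulder',34.3),('holebot',-4),('holetop',-20)]:
    p=pj([X,-.58,-54.4]);e=pj([X,-.58+1,-54.4])-p
    print(nm,p,'crop',(p-[290,155]+.5)*8-.5,'px/mm',e[0])
# side view prediction of dowels
print(proj('side',[[451.3,-284,88],[513.5,-375,88],[451.3,-284,100],[513.5,-375,100]]))
E
```

```text
tip [313.41 176.63] crop [190.8  176.51] px/mm 1.7649582545164435
pinstart [313.41 176.2 ] crop [190.8 173.1] px/mm 1.730187161282231
shoulder [313.42 174.78] crop [190.84 161.77] px/mm 1.6148611912467459
holebot [313.41 179.02] crop [190.74 195.66] px/mm 1.9599296710842964
holetop [313.4  181.38] crop [190.69 214.53] px/mm 2.15203559247027
[[394.93 306.  ]
 [445.12 326.3 ]
 [395.51 301.97]
 [446.04 322.26]]
```

```bash
python3 - <<'E'
import cv2
b=cv2.imread('pics/s10.png');cv2.imwrite('pics/s10a.png',cv2.resize(b[270:390,350:490],None,fx=5,fy=5,interpolation=cv2.INTER_CUBIC))
E
```

```text
(no output)
```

View pics/s10a.png

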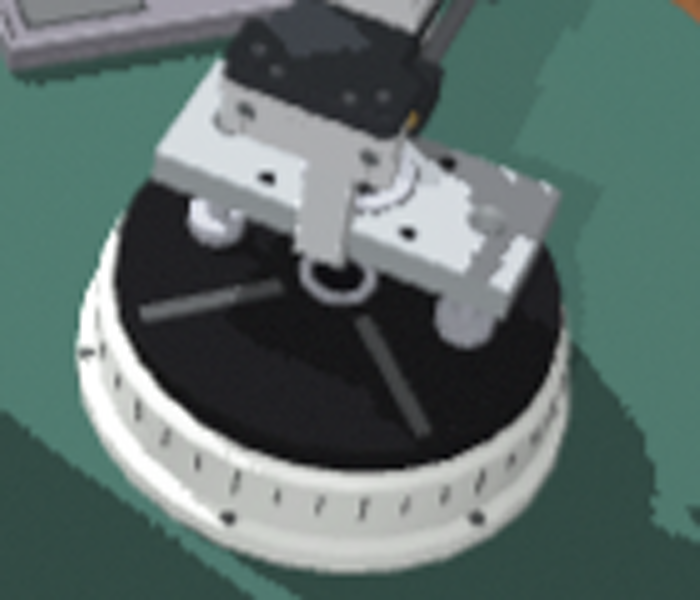

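Emit:
servo_tool --commands '[{"xyz": [0.2,0.008,-0.022],"twist": -0.01,"claw": 0.3},{"xyz": [0,0,0],"twist": 0,"claw": 0.3},{"xyz": [0,0,0],"twist": 0,"claw": 0.3},{"xyz": [0,0,0],"twist": 0,"claw": 0.3}]'

```text
t: 28.8
eef_pos: [481.7, -327.9, 92.2]
eef_rot: [0.329, 0.626, -0.329, 0.626]
ft_force: [-1.4, -1.5, -3.6]
width: 61.3
```

```bash
python3 - <<'E'
from h import *
b=optics.get_image('wrist')[:,:,::-1];cv2.imwrite('pics/w11.png',b)
s=arm.read_state();print(s['eef_pos'],yaw(s),s['ft_force'])
def c(x0,y0,x1,y1): return cv2.resize(b[y0:y1,x0:x1],None,fx=12,fy=12,interpolation=cv2.INTER_CUBIC)
cv2.imwrite('pics/w11a.png',c(290,155,340,205))
k=optics.get_calibration('wrist');T=k['T_tool_cam']
def pj(p):
    c=T[:3,:3].T@(np.array(p)-T[:3,3]);return np.array([k['fx']*c[0]/c[2]+k['cx'],k['fy']*c[1]/c[2]+k['cy']])
z=s['eef_pos'][2]
for nm,X in [('tip',z-88.5),('pinstart',z-84),('shoulder',z-70),('holebot',-4),('holetop',-20)]:
    p=pj([X,-.58,-54.4]);e=pj([X,-.58+1,-54.4])-p
    print(nm,((p-[290,155]+.5)*12-.5).round(1),'px/mm',e[0]*12)
E
```

```text
[ 481.67881963 -327.89077852   92.21403528] 34.56846968817693 [-0.18490885  0.03801358 -4.52113398]
tip [286.4 281.9] px/mm 22.548182136498326
pinstart [286.5 275.4] px/mm 22.01820698213237
shoulder [286.5 257. ] px/mm 20.51786048035615
holebot [286.4 293.8] px/mm 23.518589163847764
holetop [286.3 322.1] px/mm 25.82374321921884
```

View pics/w11a.png

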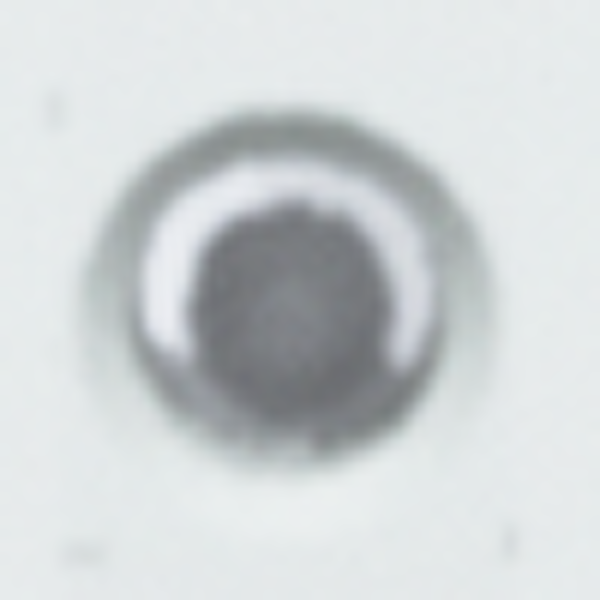

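Emit:
servo_tool --commands '[{"xyz": [0,0,0.014],"twist": 0,"claw": 0.3},{"xyz": [0.08,0,0],"twist": 0,"claw": 0.3},{"xyz": [0.08,0,0],"twist": 0,"claw": 0.3},{"xyz": [0,0,0],"twist": 0,"claw": 0.3},{"xyz": [0,0,0],"twist": 0,"claw": 0.3}]'

```text
t: 29.48
eef_pos: [481.9, -328.3, 84.0]
eef_rot: [0.329, 0.626, -0.329, 0.626]
ft_force: [0.5, 0.4, -3.7]
width: 61.3
```

```bash
python3 - <<'E'
from h import *
b=optics.get_image('wrist')[:,:,::-1];cv2.imwrite('pics/w12.png',b)
s=arm.read_state();print(s['eef_pos'],yaw(s),s['ft_force'],s['wrist_torque'])
def c(x0,y0,x1,y1): return cv2.resize(b[y0:y1,x0:x1],None,fx=8,fy=8,interpolation=cv2.INTER_CUBIC)
cv2.imwrite('pics/w12a.png',np.hstack([c(290,155,340,205),c(290,360,340,410)]))
E
```

```text
[ 482.04166153 -328.41009945   84.11954543] 34.56635969398294 [ 0.14506239  0.64865585 -4.20501881] [-0.09199487  0.05257052  0.03081278]
```

View pics/w12a.png

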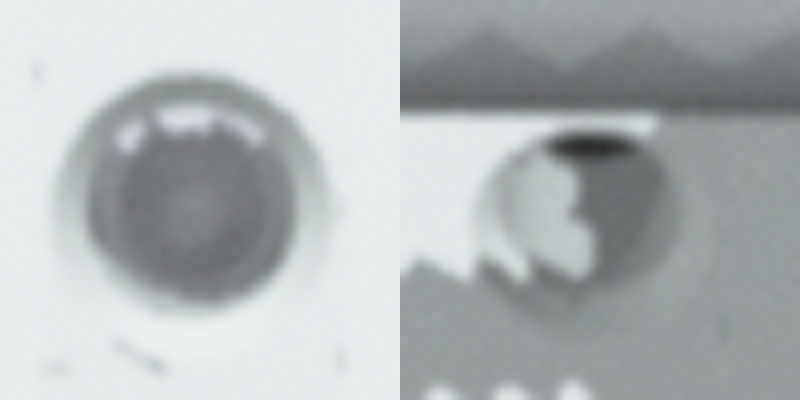

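Emit:
servo_tool --commands '[{"xyz": [0.06,0,0],"twist": 0,"claw": 0.3},{"xyz": [0.04,0,0],"twist": 0,"claw": 0.3},{"xyz": [0,0,0],"twist": 0,"claw": 0.3},{"xyz": [0,0,0],"twist": 0,"claw": 0.3}]'

```text
t: 30.02
eef_pos: [482.0, -328.4, 79.1]
eef_rot: [0.329, 0.626, -0.329, 0.626]
ft_force: [-0.2, 0.4, -3.4]
width: 61.5
```

```bash
python3 - <<'E'
from h import *
s=arm.read_state();print(s['eef_pos'],yaw(s),s['ft_force'],s['wrist_torque'])
E
```

```text
[ 482.005705   -328.36829726   79.07418803] 34.567502226877586 [-0.23498927  0.37787514 -3.38411947] [-0.03723314  0.01141642 -0.0132968 ]
```

Emit:
servo_tool --commands '[{"xyz": [0.06,0,0],"twist": 0,"claw": 0.3},{"xyz": [0.06,0,0],"twist": 0,"claw": 0.3},{"xyz": [0.04,0,0],"twist": 0,"claw": 0.3},{"xyz": [0,0,0],"twist": 0,"claw": 0.3},{"xyz": [0,0,0],"twist": 0,"claw": 0.3}]'

```text
t: 30.65
eef_pos: [482.0, -328.4, 71.1]
eef_rot: [0.329, 0.626, -0.329, 0.626]
ft_force: [-0.3, 0.4, -3.3]
width: 61.7
```

Emit:
servo_tool --commands '[{"xyz": [0.04,0,0],"twist": 0,"claw": 0.3},{"xyz": [0.04,0,0],"twist": 0,"claw": 0.3},{"xyz": [0,0,0],"twist": 0,"claw": 0.3},{"xyz": [0,0,0],"twist": 0,"claw": 0.3}]'

```text
t: 31.15
eef_pos: [482.0, -328.4, 67.0]
eef_rot: [0.329, 0.626, -0.329, 0.626]
ft_force: [0.6, -0.6, -4.4]
width: 61.5
```

Emit:
servo_tool --commands '[{"xyz": [0.015,0,0],"twist": 0,"claw": 0.3},{"xyz": [0,0,0],"twist": 0,"claw": 0.3},{"xyz": [0,0,0],"twist": 0,"claw": 0.3}]'

```text
t: 31.52
eef_pos: [482.0, -328.4, 66.3]
eef_rot: [0.329, 0.626, -0.329, 0.626]
ft_force: [0.1, 0.8, -4.4]
width: 61.4
```

Emit:
servo_tool --commands '[{"xyz": [0.01,0,0],"twist": 0,"claw": 0.3},{"xyz": [0,0,0],"twist": 0,"claw": 0.3},{"xyz": [0,0,0],"twist": 0,"claw": 0.3}]'

```text
t: 31.9
eef_pos: [482.0, -328.4, 66.1]
eef_rot: [0.329, 0.626, -0.329, 0.626]
ft_force: [-1.1, 0.3, -1.5]
width: 61.8
```

Emit:
servo_tool --commands '[{"xyz": [0.015,0,0],"twist": 0,"claw": 0.3},{"xyz": [0,0,0],"twist": 0,"claw": 0.3},{"xyz": [0,0,0],"twist": 0,"claw": 0.3}]'

```text
t: 32.28
eef_pos: [482.0, -328.4, 66.0]
eef_rot: [0.329, 0.626, -0.329, 0.626]
ft_force: [-3.6, 2.7, 4.7]
width: 61.9
```

Emit:
servo_tool --commands '[{"xyz": [0,0,0],"twist": 0,"claw": 0.7},{"xyz": [0,0,0],"twist": 0,"claw": 0.8},{"xyz": [0,0,0],"twist": 0,"claw": 0.9},{"xyz": [0,0,0],"twist": 0,"claw": 0.9},{"xyz": [0,0,0],"twist": 0,"claw": 0.9},{"xyz": [-0.4,0,0],"twist": 0,"claw": 0.9},{"xyz": [-0.8,0,0],"twist": 0,"claw": 0.9},{"xyz": [-0.5,0,0],"twist": 0,"claw": 0.9},{"xyz": [0,0,0],"twist": 0,"claw": 0.9}]'

```text
t: 33.4
eef_pos: [483.5, -329.8, 153.8]
eef_rot: [0.328, 0.624, -0.33, 0.628]
ft_force: [-0.3, 0.5, -0.4]
width: 84.6
```

```bash
python3 - <<'E'
from h import *
b=optics.get_image('wrist')[:,:,::-1];cv2.imwrite('pics/w13.png',b)
t=optics.get_image('side')[:,:,::-1];cv2.imwrite('pics/s13a.png',cv2.resize(t[270:390,350:490],None,fx=5,fy=5,interpolation=cv2.INTER_CUBIC))
go([410,280.5,137],-12)
E
```

```text
pos [ 481.9 -328.2  150. ] yaw 34.57 dy -46.57 n 15 w 84.7 t 33.5 F [ 0.2 -0.8 -0.1]
total tool shift/50: [  0.261   5.724 -10.84 ] twist tot 7.76
{"xyz":[0.017,0.382,-0.723],"twist":0.517},{"xyz":[0.017,0.342,-0.742],"twist":0.517},{"xyz":[0.017,0.301,-0.760],"twist":0.517},{"xyz":[0.017,0.260,-0.775],"twist":0.517},{"xyz":[0.017,0.217,-0.788],"twist":0.517},{"xyz":[0.017,0.174,-0.798],"twist":0.517},{"xyz":[0.017,0.131,-0.807],"twist":0.517},{"xyz":[0.017,0.087,-0.813],"twist":0.517},{"xyz":[0.017,0.043,-0.816],"twist":0.517},{"xyz":[0.017,-0.001,-0.817],"twist":0.517},{"xyz":[0.017,-0.046,-0.816],"twist":0.517},{"xyz":[0.017,-0.090,-0.812],"twist":0.517},{"xyz":[0.017,-0.134,-0.806],"twist":0.517},{"xyz":[0.017,-0.177,-0.798],"twist":0.517},{"xyz":[0.017,-0.220,-0.787],"twist":0.517},
```

View pics/w13.png

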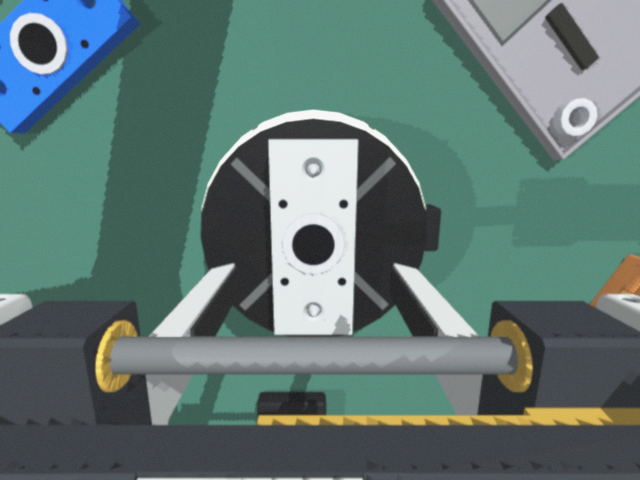

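View pics/s13a.png

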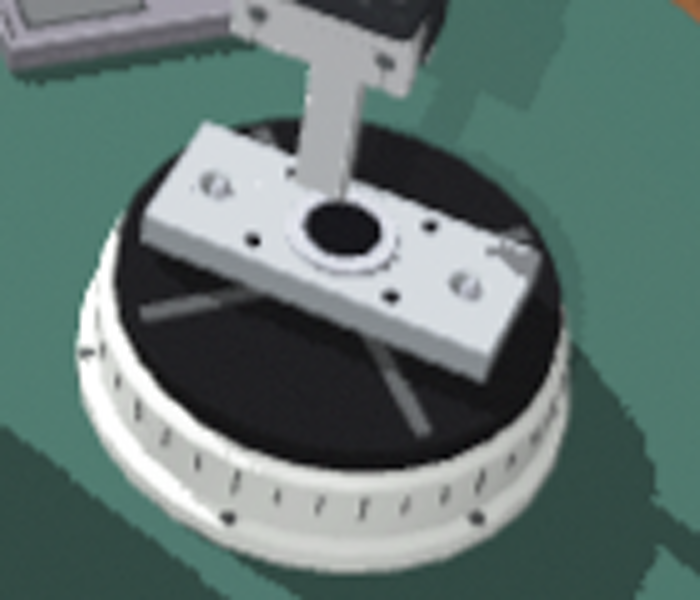

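Emit:
servo_tool --commands '[{"xyz": [0,0.38,-0.72],"twist": 0.52,"claw": 0.75},{"xyz": [0,0.34,-0.74],"twist": 0.52,"claw": 0.75},{"xyz": [0,0.3,-0.76],"twist": 0.52,"claw": 0.75},{"xyz": [0,0.26,-0.77],"twist": 0.52,"claw": 0.75},{"xyz": [0,0.22,-0.79],"twist": 0.52,"claw": 0.75},{"xyz": [0,0.17,-0.8],"twist": 0.52,"claw": 0.75},{"xyz": [0,0.13,-0.81],"twist": 0.52,"claw": 0.75},{"xyz": [0,0.09,-0.81],"twist": 0.52,"claw": 0.75},{"xyz": [0,0.04,-0.82],"twist": 0.52,"claw": 0.75},{"xyz": [0,0,-0.82],"twist": 0.52,"claw": 0.75},{"xyz": [0,-0.05,-0.82],"twist": 0.52,"claw": 0.75},{"xyz": [0,-0.09,-0.81],"twist": 0.52,"claw": 0.75}]'

```text
t: 35.0
eef_pos: [423.5, 160.0, 148.6]
eef_rot: [-0.512, -0.487, 0.514, -0.486]
ft_force: [0.8, 0.2, 0.4]
width: 70.6
```

Emit:
servo_tool --commands '[{"xyz": [0.1,-0.13,-0.8],"twist": 0.52,"claw": 0.75},{"xyz": [0.1,-0.18,-0.8],"twist": 0.52,"claw": 0.75},{"xyz": [0.06,-0.22,-0.78],"twist": 0.48,"claw": 0.75},{"xyz": [0,0,0],"twist": 0,"claw": 0.75},{"xyz": [0,0,0],"twist": 0,"claw": 0.75},{"xyz": [0,0,0],"twist": 0,"claw": 0.75}]'

```text
t: 35.75
eef_pos: [410.9, 279.0, 136.7]
eef_rot: [-0.55, -0.445, 0.55, -0.445]
ft_force: [0.4, 0.3, -0.1]
width: 70.5
```

```bash
python3 - <<'E'
from h import *
b=optics.get_image('wrist')[:,:,::-1];cv2.imwrite('pics/w14.png',b)
go([410,280.5,36.5],-12.05)
E
```

```text
pos [411.1 279.1 136.9] yaw -12.07 dy 0.02 n 3 w 70.6 t 35.8 F [-0.1  0.4  0. ]
total tool shift/50: [ 2.008 -0.027 -0.023] twist tot -0.0
{"xyz":[0.669,-0.009,-0.008],"twist":-0.001},{"xyz":[0.669,-0.009,-0.008],"twist":-0.001},{"xyz":[0.669,-0.009,-0.008],"twist":-0.001},
```

View pics/w14.png

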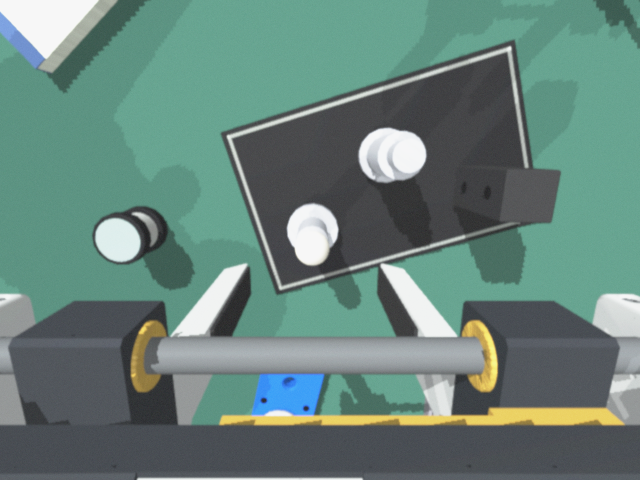

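Emit:
servo_tool --commands '[{"xyz": [0.7,-0.02,-0.02],"twist": 0,"claw": 0.75},{"xyz": [0.8,0,0],"twist": 0,"claw": 0.75},{"xyz": [0.5,0,0],"twist": 0,"claw": 0.75},{"xyz": [0,0,0],"twist": 0,"claw": 0.75},{"xyz": [0,0,0],"twist": 0,"claw": 0.75},{"xyz": [0,0,0],"twist": 0,"claw": 0.75}]'

```text
t: 36.55
eef_pos: [411.4, 281.5, 38.6]
eef_rot: [0.551, 0.445, -0.549, 0.445]
ft_force: [-0.0, -0.1, 0.1]
width: 70.5
```

```bash
python3 - <<'E'
from h import *
go([410,280.5,36],-12.05)
E
```

```text
pos [411.4 281.5  38.6] yaw -12.01 dy -0.04 n 1 w 70.5 t 36.55 F [-0.  -0.1  0.1]
total tool shift/50: [ 0.053 -0.024  0.026] twist tot 0.01
{"xyz":[0.053,-0.024,0.026],"twist":0.007},
```

Emit:
servo_tool --commands '[{"xyz": [0.04,-0.02,0.02],"twist": 0,"claw": 0.75},{"xyz": [0,0,0],"twist": 0,"claw": 0.75},{"xyz": [0,0,0],"twist": 0,"claw": 0.3},{"xyz": [0,0,0],"twist": 0,"claw": 0.1},{"xyz": [0,0,0],"twist": 0,"claw": 0},{"xyz": [0,0,0],"twist": 0,"claw": 0},{"xyz": [0,0,0],"twist": 0,"claw": 0}]' --squeeze 30

```text
t: 37.42
eef_pos: [409.3, 280.4, 35.1]
eef_rot: [0.55, 0.445, -0.549, 0.445]
ft_force: [1.4, 0.3, -0.9]
width: 25.0
```

```bash
python3 - <<'E'
from h import *
go([503.2,-72.2,139],-12.05)
E
```

```text
pos [409.3 280.4  35.1] yaw -11.98 dy -0.07 n 9 w 25.0 t 37.42 F [ 1.4  0.3 -0.9]
total tool shift/50: [-2.077  3.302  6.509] twist tot 0.01
{"xyz":[-0.231,0.367,0.723],"twist":0.001},{"xyz":[-0.231,0.367,0.723],"twist":0.001},{"xyz":[-0.231,0.367,0.723],"twist":0.001},{"xyz":[-0.231,0.367,0.723],"twist":0.001},{"xyz":[-0.231,0.367,0.723],"twist":0.001},{"xyz":[-0.231,0.367,0.723],"twist":0.001},{"xyz":[-0.231,0.367,0.723],"twist":0.001},{"xyz":[-0.231,0.368,0.723],"twist":0.001},{"xyz":[-0.231,0.368,0.723],"twist":0.001},
```

Emit:
servo_tool --commands '[{"xyz": [-0.5,0,0],"twist": 0,"claw": 0},{"xyz": [-0.8,0,0],"twist": 0,"claw": 0},{"xyz": [-0.78,0.1,0.3],"twist": 0,"claw": 0},{"xyz": [0,0.4,0.8],"twist": 0,"claw": 0},{"xyz": [0,0.4,0.8],"twist": 0,"claw": 0},{"xyz": [0,0.4,0.8],"twist": 0,"claw": 0},{"xyz": [0,0.4,0.8],"twist": 0,"claw": 0},{"xyz": [0,0.4,0.8],"twist": 0,"claw": 0},{"xyz": [0,0.4,0.8],"twist": 0,"claw": 0},{"xyz": [0,0.4,0.8],"twist": 0,"claw": 0},{"xyz": [0,0.4,0.6],"twist": 0,"claw": 0},{"xyz": [0,0,0],"twist": 0,"claw": 0}]'

```text
t: 38.92
eef_pos: [502.7, -73.5, 138.3]
eef_rot: [-0.55, -0.445, 0.55, -0.444]
ft_force: [-0.2, 1.5, -3.9]
width: 25.3
```

Emit:
servo_tool --commands '[{"xyz": [0.6,0,0],"twist": 0,"claw": 0},{"xyz": [0.7,0,0],"twist": 0,"claw": 0},{"xyz": [0.5,0,0],"twist": 0,"claw": 0},{"xyz": [0,0,0],"twist": 0,"claw": 0},{"xyz": [0,0,0],"twist": 0,"claw": 0},{"xyz": [0,0,0],"twist": 0,"claw": 0}]'

```text
t: 39.67
eef_pos: [503.9, -71.9, 50.5]
eef_rot: [0.55, 0.444, -0.549, 0.446]
ft_force: [0.5, 0.3, -4.1]
width: 25.4
```

```bash
python3 - <<'E'
from h import *
go([503.1,-72.2,38.5],-12.05)
E
```

```text
pos [503.9 -71.9  50.5] yaw -11.97 dy -0.08 n 1 w 25.4 t 39.67 F [ 0.5  0.3 -4.1]
total tool shift/50: [ 0.24  -0.014  0.009] twist tot 0.01
{"xyz":[0.240,-0.014,0.009],"twist":0.013},
```

Emit:
servo_tool --commands '[{"xyz": [0.15,-0.01,0.005],"twist": 0,"claw": 0},{"xyz": [0.05,0,0],"twist": 0,"claw": 0},{"xyz": [0,0,0],"twist": 0,"claw": 0},{"xyz": [0,0,0],"twist": 0,"claw": 0},{"xyz": [0,0,0],"twist": 0,"claw": 0}]'

```text
t: 40.3
eef_pos: [502.4, -72.0, 39.2]
eef_rot: [0.55, 0.445, -0.549, 0.445]
ft_force: [0.1, 0.1, -3.5]
width: 25.3
```

Emit:
servo_tool --commands '[{"xyz": [0.01,0,0],"twist": 0,"claw": 0},{"xyz": [0,0,0],"twist": 0,"claw": 0},{"xyz": [0,0,0],"twist": 0,"claw": 0}]'

```text
t: 40.67
eef_pos: [502.3, -71.9, 38.6]
eef_rot: [0.549, 0.445, -0.549, 0.445]
ft_force: [0.1, -0.2, -3.6]
width: 25.2
```

Emit:
servo_tool --commands '[{"xyz": [0.005,0.014,0.003],"twist": 0,"claw": 0},{"xyz": [0,0,0],"twist": 0,"claw": 0},{"xyz": [0.005,0,0],"twist": 0,"claw": 0},{"xyz": [0,0,0],"twist": 0,"claw": 0}]'

```text
t: 41.18
eef_pos: [503.0, -72.2, 38.1]
eef_rot: [0.55, 0.445, -0.549, 0.445]
ft_force: [0.2, 0.3, -2.6]
width: 25.2
```

Emit:
servo_tool --commands '[{"xyz": [0.01,0,0],"twist": 0,"claw": 0},{"xyz": [0,0,0],"twist": 0,"claw": 0},{"xyz": [0,0,0],"twist": 0,"claw": 0}]'

```text
t: 41.55
eef_pos: [503.1, -72.3, 38.1]
eef_rot: [0.549, 0.445, -0.549, 0.445]
ft_force: [-2.8, 1.8, 4.0]
width: 25.4
```

Contact. Release, rise, go to the stepped master.

Emit:
servo_tool --commands '[{"xyz": [0,0,0],"twist": 0,"claw": 0.3},{"xyz": [0,0,0],"twist": 0,"claw": 0.75},{"xyz": [0,0,0],"twist": 0,"claw": 0.75},{"xyz": [0,0,0],"twist": 0,"claw": 0.75},{"xyz": [-0.5,0,0],"twist": 0,"claw": 0.75},{"xyz": [-0.9,0,0],"twist": 0,"claw": 0.75},{"xyz": [-0.6,0,0],"twist": 0,"claw": 0.75},{"xyz": [0,0,0],"twist": 0,"claw": 0.75}]'

```text
t: 42.55
eef_pos: [504.8, -72.9, 140.1]
eef_rot: [0.551, 0.443, -0.548, 0.447]
ft_force: [-0.3, -0.4, -0.1]
width: 70.0
```

```bash
python3 - <<'E'
from h import *
go([485.4,330.1,130],-12.05)
E
```

```text
pos [504.8 -72.9 140.1] yaw -11.99 dy -0.06 n 10 w 70.0 t 42.55 F [-0.3 -0.4 -0.1]
total tool shift/50: [ 0.202 -2.054 -7.803] twist tot 0.01
{"xyz":[0.020,-0.205,-0.780],"twist":0.001},{"xyz":[0.020,-0.205,-0.780],"twist":0.001},{"xyz":[0.020,-0.206,-0.780],"twist":0.001},{"xyz":[0.020,-0.206,-0.780],"twist":0.001},{"xyz":[0.020,-0.206,-0.780],"twist":0.001},{"xyz":[0.020,-0.206,-0.780],"twist":0.001},{"xyz":[0.020,-0.206,-0.780],"twist":0.001},{"xyz":[0.020,-0.206,-0.780],"twist":0.001},{"xyz":[0.020,-0.206,-0.780],"twist":0.001},{"xyz":[0.020,-0.206,-0.780],"twist":0.001},
```

Emit:
servo_tool --commands '[{"xyz": [0.02,-0.2,-0.78],"twist": 0,"claw": 0.75},{"xyz": [0.02,-0.2,-0.78],"twist": 0,"claw": 0.75},{"xyz": [0.02,-0.2,-0.78],"twist": 0,"claw": 0.75},{"xyz": [0.02,-0.2,-0.78],"twist": 0,"claw": 0.75},{"xyz": [0.02,-0.2,-0.78],"twist": 0,"claw": 0.75},{"xyz": [0.02,-0.2,-0.78],"twist": 0,"claw": 0.75},{"xyz": [0.02,-0.2,-0.78],"twist": 0,"claw": 0.75},{"xyz": [0.02,-0.2,-0.78],"twist": 0,"claw": 0.75},{"xyz": [0,-0.2,-0.78],"twist": 0,"claw": 0.75},{"xyz": [0,-0.22,-0.78],"twist": 0,"claw": 0.75},{"xyz": [0,0,0],"twist": 0,"claw": 0.75},{"xyz": [0,0,0],"twist": 0,"claw": 0.75}]'

```text
t: 44.05
eef_pos: [484.4, 329.4, 128.0]
eef_rot: [-0.549, -0.445, 0.55, -0.445]
ft_force: [0.2, -0.4, 0.4]
width: 69.9
```

```bash
python3 - <<'E'
from h import *
go([485.4,330.1,36.4],-12.05)
b=optics.get_image('wrist')[:,:,::-1];cv2.imwrite('pics/w15.png',b)
go([485.4,330.1,36.4],-12.05)
E
```

```text
pos [484.4 329.4 128. ] yaw -11.99 dy -0.06 n 3 w 69.9 t 44.05 F [ 0.2 -0.4  0.4]
total tool shift/50: [ 1.831  0.016 -0.017] twist tot 0.01
{"xyz":[0.610,0.005,-0.006],"twist":0.003},{"xyz":[0.610,0.005,-0.006],"twist":0.003},{"xyz":[0.610,0.005,-0.006],"twist":0.003},
pos [484.7 329.2 128.3] yaw -12.04 dy -0.01 n 3 w 70.5 t 44.1 F [-0.2  0.3 -0.5]
total tool shift/50: [ 1.839  0.009 -0.021] twist tot 0.0
{"xyz":[0.613,0.003,-0.007],"twist":0.001},{"xyz":[0.613,0.003,-0.007],"twist":0.001},{"xyz":[0.613,0.003,-0.007],"twist":0.001},
```

View pics/w15.png

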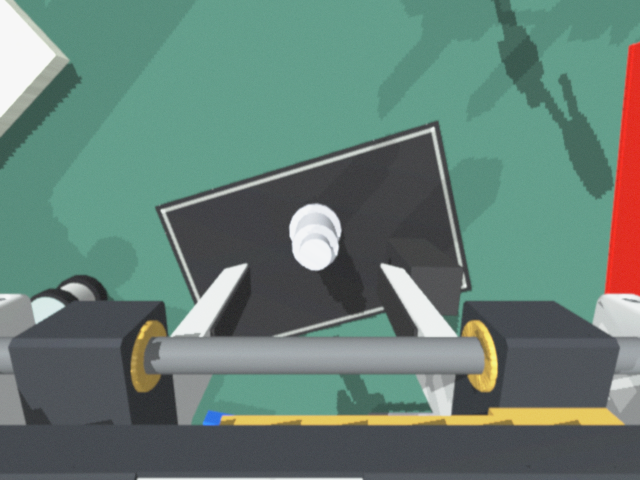

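Emit:
servo_tool --commands '[{"xyz": [0.6,0.01,-0.015],"twist": 0,"claw": 0.75},{"xyz": [0.7,0,0],"twist": 0,"claw": 0.75},{"xyz": [0.5,0,0],"twist": 0,"claw": 0.75},{"xyz": [0,0,0],"twist": 0,"claw": 0.75},{"xyz": [0,0,0],"twist": 0,"claw": 0.75},{"xyz": [0,0,0],"twist": 0,"claw": 0.75},{"xyz": [0,0,0],"twist": 0,"claw": 0.75},{"xyz": [0,0,0],"twist": 0,"claw": 0.75}]'

```text
t: 45.1
eef_pos: [486.1, 331.1, 40.1]
eef_rot: [0.55, 0.445, -0.549, 0.445]
ft_force: [-1.3, 0.4, -0.3]
width: 70.6
```

```bash
python3 - <<'E'
from h import *
go([485.4,330.1,36.4],-12.05)
E
```

```text
pos [486.1 331.1  40.1] yaw -11.99 dy -0.06 n 1 w 70.6 t 45.1 F [-1.3  0.4 -0.3]
total tool shift/50: [ 0.074 -0.01   0.022] twist tot 0.01
{"xyz":[0.074,-0.010,0.022],"twist":0.011},
```

Emit:
servo_tool --commands '[{"xyz": [0.06,-0.01,0.015],"twist": 0,"claw": 0.75},{"xyz": [0,0,0],"twist": 0,"claw": 0.75},{"xyz": [0,0,0],"twist": 0,"claw": 0.4},{"xyz": [0,0,0],"twist": 0,"claw": 0.1},{"xyz": [0,0,0],"twist": 0,"claw": 0},{"xyz": [0,0,0],"twist": 0,"claw": 0},{"xyz": [0,0,0],"twist": 0,"claw": 0}]' --squeeze 35

```text
t: 45.98
eef_pos: [485.3, 330.3, 36.6]
eef_rot: [0.55, 0.445, -0.549, 0.445]
ft_force: [1.1, -0.3, 0.5]
width: 32.9
```

```bash
python3 - <<'E'
from h import *
go([517.1,-1.5,139],-12.05)
E
```

```text
pos [485.3 330.3  36.6] yaw -11.99 dy -0.06 n 8 w 32.9 t 45.98 F [ 1.1 -0.3  0.5]
total tool shift/50: [-2.049  2.     6.359] twist tot 0.01
{"xyz":[-0.256,0.250,0.795],"twist":0.001},{"xyz":[-0.256,0.250,0.795],"twist":0.001},{"xyz":[-0.256,0.250,0.795],"twist":0.001},{"xyz":[-0.256,0.250,0.795],"twist":0.001},{"xyz":[-0.256,0.250,0.795],"twist":0.001},{"xyz":[-0.256,0.251,0.795],"twist":0.001},{"xyz":[-0.256,0.251,0.795],"twist":0.001},{"xyz":[-0.256,0.251,0.795],"twist":0.001},
```

Emit:
servo_tool --commands '[{"xyz": [-0.5,0,0],"twist": 0,"claw": 0},{"xyz": [-0.8,0,0],"twist": 0,"claw": 0},{"xyz": [-0.75,0,0.16],"twist": 0,"claw": 0},{"xyz": [0,0.25,0.8],"twist": 0,"claw": 0},{"xyz": [0,0.25,0.8],"twist": 0,"claw": 0},{"xyz": [0,0.25,0.8],"twist": 0,"claw": 0},{"xyz": [0,0.25,0.8],"twist": 0,"claw": 0},{"xyz": [0,0.25,0.8],"twist": 0,"claw": 0},{"xyz": [0,0.25,0.8],"twist": 0,"claw": 0},{"xyz": [0,0.25,0.8],"twist": 0,"claw": 0},{"xyz": [0,0.25,0.6],"twist": 0,"claw": 0},{"xyz": [0,0,0],"twist": 0,"claw": 0}]'

```text
t: 47.48
eef_pos: [516.3, -3.2, 138.1]
eef_rot: [-0.55, -0.445, 0.551, -0.444]
ft_force: [0.2, 1.3, -3.8]
width: 32.8
```

Emit:
servo_tool --commands '[{"xyz": [0.6,0,0],"twist": 0,"claw": 0},{"xyz": [0.7,0,0],"twist": 0,"claw": 0},{"xyz": [0.5,0,0],"twist": 0,"claw": 0},{"xyz": [0,0,0],"twist": 0,"claw": 0},{"xyz": [0,0,0],"twist": 0,"claw": 0},{"xyz": [0,0,0],"twist": 0,"claw": 0},{"xyz": [0,0,0],"twist": 0,"claw": 0},{"xyz": [0,0,0],"twist": 0,"claw": 0}]'

```text
t: 48.48
eef_pos: [517.3, -1.7, 49.6]
eef_rot: [0.55, 0.445, -0.549, 0.445]
ft_force: [0.5, -0.1, -3.8]
width: 32.8
```

```bash
python3 - <<'E'
from h import *
go([517.1,-1.5,39.7],-12.05)
E
```

```text
pos [517.3  -1.7  49.6] yaw -11.99 dy -0.06 n 1 w 32.8 t 48.48 F [ 0.5 -0.1 -3.8]
total tool shift/50: [ 0.198 -0.004 -0.002] twist tot 0.01
{"xyz":[0.198,-0.004,-0.002],"twist":0.009},
```

Emit:
servo_tool --commands '[{"xyz": [0.1,0,0],"twist": 0,"claw": 0},{"xyz": [0.06,0,0],"twist": 0,"claw": 0},{"xyz": [0,0,0],"twist": 0,"claw": 0},{"xyz": [0,0,0],"twist": 0,"claw": 0},{"xyz": [0,0,0],"twist": 0,"claw": 0},{"xyz": [0,0,0],"twist": 0,"claw": 0}]'

```text
t: 49.22
eef_pos: [517.0, -1.6, 41.2]
eef_rot: [0.55, 0.445, -0.549, 0.445]
ft_force: [-0.3, -0.9, -3.9]
width: 32.6
```

Emit:
servo_tool --commands '[{"xyz": [0.015,0,0],"twist": 0,"claw": 0},{"xyz": [0,0,0],"twist": 0,"claw": 0},{"xyz": [0,0,0],"twist": 0,"claw": 0}]'

```text
t: 49.6
eef_pos: [516.9, -1.6, 40.3]
eef_rot: [-0.549, -0.445, 0.549, -0.445]
ft_force: [-0.5, 0.6, -3.8]
width: 32.9
```

Emit:
servo_tool --commands '[{"xyz": [0.012,0.003,0],"twist": 0,"claw": 0},{"xyz": [0,0,0],"twist": 0,"claw": 0},{"xyz": [0,0,0],"twist": 0,"claw": 0}]'

```text
t: 49.98
eef_pos: [517.1, -1.6, 39.7]
eef_rot: [-0.549, -0.445, 0.549, -0.445]
ft_force: [0.3, -0.1, -3.6]
width: 32.4
```

Emit:
servo_tool --commands '[{"xyz": [0.01,0,0],"twist": 0,"claw": 0},{"xyz": [0,0,0],"twist": 0,"claw": 0},{"xyz": [0,0,0],"twist": 0,"claw": 0}]'

```text
t: 50.35
eef_pos: [517.2, -1.6, 39.6]
eef_rot: [0.549, 0.445, -0.549, 0.445]
ft_force: [-2.3, -0.3, 0.7]
width: 32.9
```

Contact at 39.6. Push slightly and release.

Emit:
servo_tool --commands '[{"xyz": [0.008,0,0],"twist": 0,"claw": 0},{"xyz": [0,0,0],"twist": 0,"claw": 0},{"xyz": [0,0,0],"twist": 0,"claw": 0.4},{"xyz": [0,0,0],"twist": 0,"claw": 0.75},{"xyz": [0,0,0],"twist": 0,"claw": 0.75},{"xyz": [0,0,0],"twist": 0,"claw": 0.75},{"xyz": [-0.5,0,0],"twist": 0,"claw": 0.75},{"xyz": [-0.9,0,0],"twist": 0,"claw": 0.75},{"xyz": [-0.6,0,0],"twist": 0,"claw": 0.75}]'

```text
t: 51.48
eef_pos: [517.8, -1.7, 140.8]
eef_rot: [0.55, 0.444, -0.549, 0.446]
ft_force: [0.4, -0.7, -0.3]
width: 70.6
```

```bash
python3 - <<'E'
from h import *
go([560.6,285.5,130],-13.19)
E
```

```text
pos [517.8  -1.7 140.8] yaw -11.99 dy -1.2 n 7 w 70.6 t 51.48 F [ 0.4 -0.7 -0.3]
total tool shift/50: [ 0.216 -0.356 -5.797] twist tot 0.2
{"xyz":[0.031,-0.051,-0.828],"twist":0.029},{"xyz":[0.031,-0.053,-0.828],"twist":0.029},{"xyz":[0.031,-0.056,-0.828],"twist":0.029},{"xyz":[0.031,-0.058,-0.828],"twist":0.029},{"xyz":[0.031,-0.061,-0.828],"twist":0.029},{"xyz":[0.031,-0.063,-0.827],"twist":0.029},{"xyz":[0.031,-0.066,-0.827],"twist":0.029},
```

Emit:
servo_tool --commands '[{"xyz": [0.03,-0.05,-0.83],"twist": 0.03,"claw": 0.75},{"xyz": [0.03,-0.05,-0.83],"twist": 0.03,"claw": 0.75},{"xyz": [0.03,-0.055,-0.83],"twist": 0.03,"claw": 0.75},{"xyz": [0.03,-0.06,-0.83],"twist": 0.03,"claw": 0.75},{"xyz": [0.03,-0.06,-0.83],"twist": 0.03,"claw": 0.75},{"xyz": [0,-0.06,-0.83],"twist": 0.03,"claw": 0.75},{"xyz": [0,-0.065,-0.82],"twist": 0.02,"claw": 0.75},{"xyz": [0,0,0],"twist": 0,"claw": 0.75},{"xyz": [0,0,0],"twist": 0,"claw": 0.75},{"xyz": [0,0,0],"twist": 0,"claw": 0.75}]'

```text
t: 52.72
eef_pos: [560.5, 284.7, 131.2]
eef_rot: [-0.554, -0.439, 0.555, -0.439]
ft_force: [-0.7, -0.1, 0.4]
width: 70.3
```

```bash
python3 - <<'E'
from h import *
b=optics.get_image('wrist')[:,:,::-1];cv2.imwrite('pics/w16.png',b)
go([560.6,285.5,36.3],-13.19)
E
```

```text
pos [560.5 284.8 131.3] yaw -13.27 dy 0.08 n 3 w 70.9 t 52.77 F [0.5 0.3 0.5]
total tool shift/50: [ 1.9   -0.002 -0.015] twist tot -0.01
{"xyz":[0.633,-0.001,-0.005],"twist":-0.005},{"xyz":[0.633,-0.001,-0.005],"twist":-0.005},{"xyz":[0.633,-0.001,-0.005],"twist":-0.005},
```

View pics/w16.png

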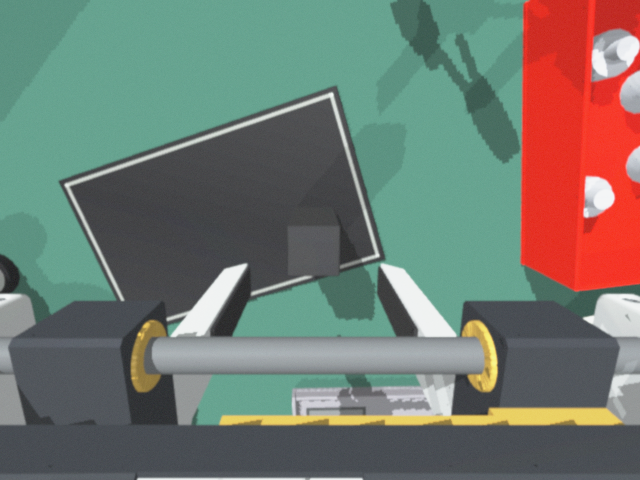

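Column centred between the jaws (cols 288–340). Descend.

Emit:
servo_tool --commands '[{"xyz": [0.6,0,-0.01],"twist": 0,"claw": 0.75},{"xyz": [0.7,0,0],"twist": 0,"claw": 0.75},{"xyz": [0.55,0,0],"twist": 0,"claw": 0.75},{"xyz": [0,0,0],"twist": 0,"claw": 0.75},{"xyz": [0,0,0],"twist": 0,"claw": 0.75},{"xyz": [0,0,0],"twist": 0,"claw": 0.75},{"xyz": [0,0,0],"twist": 0,"claw": 0.75},{"xyz": [0,0,0],"twist": 0,"claw": 0.75}]'

```text
t: 53.78
eef_pos: [560.9, 286.5, 39.4]
eef_rot: [0.554, 0.439, -0.554, 0.439]
ft_force: [-0.1, 0.7, 0.5]
width: 70.8
```

```bash
python3 - <<'E'
from h import *
go([560.6,285.5,36.3],-13.19)
E
```

```text
pos [560.9 286.5  39.4] yaw -13.19 dy -0.0 n 1 w 70.8 t 53.77 F [-0.1  0.7  0.5]
total tool shift/50: [ 0.062 -0.002  0.02 ] twist tot 0.0
{"xyz":[0.062,-0.002,0.020],"twist":0.001},
```

Emit:
servo_tool --commands '[{"xyz": [0.05,0,0.014],"twist": 0,"claw": 0.75},{"xyz": [0,0,0],"twist": 0,"claw": 0.75},{"xyz": [0,0,0],"twist": 0,"claw": 0.4},{"xyz": [0,0,0],"twist": 0,"claw": 0.1},{"xyz": [0,0,0],"twist": 0,"claw": 0},{"xyz": [0,0,0],"twist": 0,"claw": 0},{"xyz": [0,0,0],"twist": 0,"claw": 0}]' --squeeze 30

```text
t: 54.65
eef_pos: [560.5, 285.6, 36.3]
eef_rot: [0.554, 0.439, -0.554, 0.439]
ft_force: [0.2, 0.5, -0.5]
width: 36.0
```

```bash
python3 - <<'E'
from h import *
go([535.4,63.6,139],-13.19)
E
```

```text
pos [560.5 285.6  36.3] yaw -13.19 dy 0.0 n 6 w 36.0 t 54.65 F [ 0.2  0.5 -0.5]
total tool shift/50: [-2.053  0.525  4.438] twist tot -0.0
{"xyz":[-0.342,0.087,0.740],"twist":-0.000},{"xyz":[-0.342,0.087,0.740],"twist":-0.000},{"xyz":[-0.342,0.087,0.740],"twist":-0.000},{"xyz":[-0.342,0.087,0.740],"twist":-0.000},{"xyz":[-0.342,0.087,0.740],"twist":-0.000},{"xyz":[-0.342,0.087,0.740],"twist":-0.000},
```

Emit:
servo_tool --commands '[{"xyz": [-0.5,0,0],"twist": 0,"claw": 0},{"xyz": [-0.8,0,0],"twist": 0,"claw": 0},{"xyz": [-0.75,0,0.2],"twist": 0,"claw": 0},{"xyz": [0,0.1,0.8],"twist": 0,"claw": 0},{"xyz": [0,0.1,0.8],"twist": 0,"claw": 0},{"xyz": [0,0.1,0.8],"twist": 0,"claw": 0},{"xyz": [0,0.1,0.8],"twist": 0,"claw": 0},{"xyz": [0,0.1,0.74],"twist": 0,"claw": 0},{"xyz": [0,0.025,0.3],"twist": 0,"claw": 0},{"xyz": [0,0,0],"twist": 0,"claw": 0},{"xyz": [0,0,0],"twist": 0,"claw": 0}]'

```text
t: 56.02
eef_pos: [535.3, 64.4, 138.6]
eef_rot: [0.554, 0.44, -0.554, 0.439]
ft_force: [0.1, -0.2, -2.8]
width: 35.9
```

Emit:
servo_tool --commands '[{"xyz": [0.6,0,0],"twist": 0,"claw": 0},{"xyz": [0.7,0,0],"twist": 0,"claw": 0},{"xyz": [0.5,0,0],"twist": 0,"claw": 0},{"xyz": [0,0,0],"twist": 0,"claw": 0},{"xyz": [0,0,0],"twist": 0,"claw": 0},{"xyz": [0,0,0],"twist": 0,"claw": 0},{"xyz": [0,0,0],"twist": 0,"claw": 0},{"xyz": [0,0,0],"twist": 0,"claw": 0}]'

```text
t: 57.02
eef_pos: [535.7, 63.5, 49.3]
eef_rot: [0.554, 0.439, -0.554, 0.439]
ft_force: [0.4, 0.0, -3.8]
width: 35.8
```

```bash
python3 - <<'E'
from h import *
go([535.4,63.6,39.3],-13.19)
E
```

```text
pos [535.7  63.5  49.3] yaw -13.19 dy 0.0 n 1 w 35.8 t 57.02 F [ 0.4  0.  -3.8]
total tool shift/50: [ 0.201 -0.006 -0.001] twist tot -0.0
{"xyz":[0.201,-0.006,-0.001],"twist":-0.001},
```

Emit:
servo_tool --commands '[{"xyz": [0.1,0,0],"twist": 0,"claw": 0},{"xyz": [0.06,0,0],"twist": 0,"claw": 0},{"xyz": [0.02,0,0],"twist": 0,"claw": 0},{"xyz": [0,0,0],"twist": 0,"claw": 0},{"xyz": [0,0,0],"twist": 0,"claw": 0},{"xyz": [0,0,0],"twist": 0,"claw": 0}]'

```text
t: 57.78
eef_pos: [535.4, 63.5, 39.9]
eef_rot: [0.554, 0.439, -0.554, 0.439]
ft_force: [0.7, -0.1, -2.9]
width: 35.6
```

Emit:
servo_tool --commands '[{"xyz": [0.01,0,0],"twist": 0,"claw": 0},{"xyz": [0,0,0],"twist": 0,"claw": 0},{"xyz": [0,0,0],"twist": 0,"claw": 0}]'

```text
t: 58.15
eef_pos: [535.3, 63.5, 39.3]
eef_rot: [0.554, 0.439, -0.554, 0.439]
ft_force: [-0.1, 0.0, -3.1]
width: 36.2
```

Emit:
servo_tool --commands '[{"xyz": [0.01,0,0],"twist": 0,"claw": 0},{"xyz": [0,0,0],"twist": 0,"claw": 0},{"xyz": [0,0,0],"twist": 0,"claw": 0}]'

```text
t: 58.52
eef_pos: [535.4, 63.5, 39.3]
eef_rot: [-0.554, -0.439, 0.554, -0.439]
ft_force: [-3.4, 0.3, 4.5]
width: 36.0
```

Contact. Release, rise and back off for verification from the view pose used at the start.

Emit:
servo_tool --commands '[{"xyz": [0,0,0],"twist": 0,"claw": 0.4},{"xyz": [0,0,0],"twist": 0,"claw": 0.75},{"xyz": [0,0,0],"twist": 0,"claw": 0.75},{"xyz": [0,0,0],"twist": 0,"claw": 0.75},{"xyz": [-0.5,0,0],"twist": 0,"claw": 0.75},{"xyz": [-0.9,0,0],"twist": 0,"claw": 0.75},{"xyz": [-0.8,0,0],"twist": 0,"claw": 0.75},{"xyz": [0,0,0],"twist": 0,"claw": 1}]'

```text
t: 59.52
eef_pos: [538.0, 63.3, 152.7]
eef_rot: [0.556, 0.437, -0.552, 0.441]
ft_force: [-0.2, 0.0, 0.2]
width: 77.2
```

```bash
python3 - <<'E'
from h import *
go([574.6,-66.9,149.1],-11.54)
E
```

```text
pos [538.   63.3 152.7] yaw -13.19 dy 1.65 n 3 w 77.2 t 59.52 F [-0.2  0.   0.2]
total tool shift/50: [0.071 1.308 2.369] twist tot -0.27
{"xyz":[0.024,0.436,0.790],"twist":-0.092},{"xyz":[0.024,0.428,0.794],"twist":-0.092},{"xyz":[0.024,0.421,0.798],"twist":-0.092},
```

Emit:
servo_tool --commands '[{"xyz": [0,0.45,0.79],"twist": -0.09,"claw": 1},{"xyz": [0,0.44,0.79],"twist": -0.09,"claw": 1},{"xyz": [0,0.44,0.79],"twist": -0.09,"claw": 1},{"xyz": [0,0,0],"twist": 0,"claw": 1},{"xyz": [0,0,0],"twist": 0,"claw": 1},{"xyz": [0,0,0],"twist": 0,"claw": 1}]'

```text
t: 60.28
eef_pos: [573.7, -65.4, 148.2]
eef_rot: [-0.547, -0.448, 0.548, -0.447]
ft_force: [-0.6, 0.5, 0.6]
width: 93.8
```

```bash
python3 - <<'E'
from h import *
b=optics.get_image('wrist')[:,:,::-1];s=arm.read_state();print(s['eef_pos'],yaw(s))
cv2.imwrite('pics/w17.png',b)
cv2.imwrite('pics/w17b.png',cv2.resize(b[10:300,180:400],None,fx=2,fy=2,interpolation=cv2.INTER_CUBIC))
t=optics.get_image('side')[:,:,::-1];cv2.imwrite('pics/s17.png',t)
a=cv2.imread('pics/side0.png')
f=lambda x:cv2.resize(x[190:290,320:440],None,fx=3.3,fy=3.3,interpolation=cv2.INTER_CUBIC)
cv2.imwrite('pics/s17c.png',np.hstack([f(a),f(t)]))
E
```

```text
[573.79895727 -65.43903206 148.38511706] -11.48345853875052
```

View pics/w17.png

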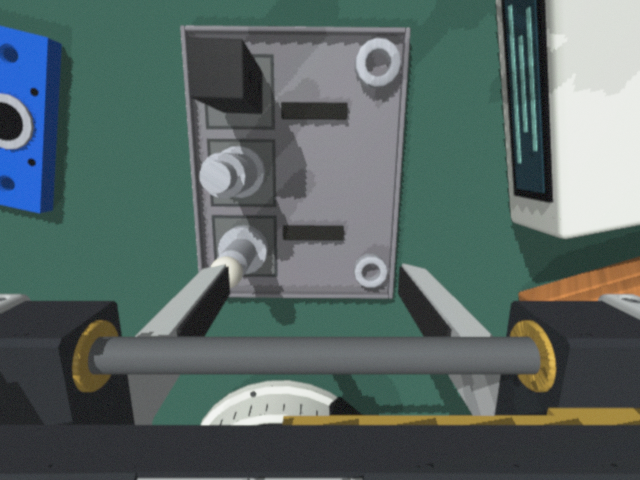

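View pics/s17c.png

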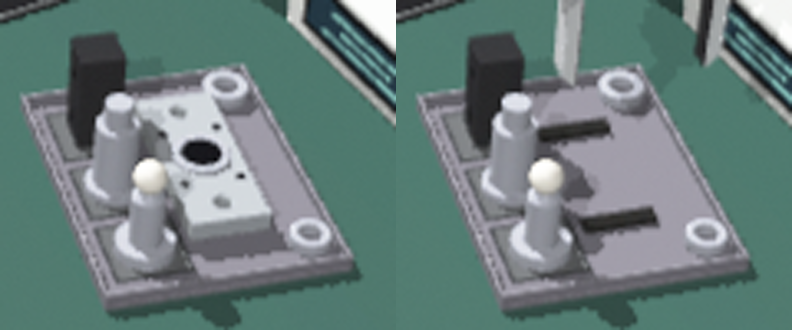

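```bash
python3 - <<'E'
from h import *
a=cv2.imread('pics/side0.png');b=cv2.imread('pics/s17.png')
def m(x0,y0,x1,y1,k=8):
    U=lambda i:cv2.resize(i,None,fx=k,fy=k,interpolation=cv2.INTER_CUBIC)
    t=U(a[y0:y1,x0:x1]);p=4;s=U(b[y0-p:y1+p,x0-p:x1+p])
    r=cv2.matchTemplate(s,t,cv2.TM_CCOEFF_NORMED);_,v,_,l=cv2.minMaxLoc(r)
    return (l[0]/k-p,l[1]/k-p,round(v,3))
print('ball',m(357,236,374,250),'steptop',m(349,217,364,232),'col top',m(340,200,360,214),'ringR',m(406,254,424,268),'ringL',m(380,209,398,222),'tray corner',m(344,270,362,290))
E
```

```text
ball (-0.125, 0.0, 0.808) steptop (0.375, -0.125, 0.948) col top (0.5, 0.0, 0.988) ringR (0.0, 0.0, 0.981) ringL (0.0, -0.125, 0.916) tray corner (0.0, 0.0, 0.999)
```

Emit:
servo_tool --commands '[{"xyz": [-1,0,0],"twist": 0,"claw": 1},{"xyz": [-1,-0.5,0],"twist": 0,"claw": 1},{"xyz": [0,-0.8,-0.8],"twist": 0,"claw": 1},{"xyz": [0,-0.8,-0.8],"twist": 0,"claw": 1},{"xyz": [0,0,-0.9],"twist": 0,"claw": 1},{"xyz": [0,0,-0.9],"twist": 0,"claw": 1},{"xyz": [0,0,-0.9],"twist": 0,"claw": 1},{"xyz": [0,0,-0.9],"twist": 0,"claw": 1},{"xyz": [0,0,-0.9],"twist": 0,"claw": 1},{"xyz": [0,0,-0.9],"twist": 0,"claw": 1},{"xyz": [0,0,-0.9],"twist": 0,"claw": 1},{"xyz": [0,0,0],"twist": 0,"claw": 1}]'

```text
t: 61.88
eef_pos: [549.8, 344.1, 248.3]
eef_rot: [-0.547, -0.448, 0.547, -0.448]
ft_force: [0.0, -0.2, -0.8]
width: 94.0
```

```bash
python3 - <<'E'
from h import *
t=optics.get_image('top')[:,:,::-1];cv2.imwrite('pics/t18.png',t)
s=optics.get_image('side')[:,:,::-1];cv2.imwrite('pics/s18.png',s)
f=lambda x:cv2.resize(x[130:260,250:410],None,fx=2.4,fy=2.4,interpolation=cv2.INTER_CUBIC)
cv2.imwrite('pics/t18c.png',np.hstack([f(cv2.imread('pics/top0.png')),f(t)]))
print(arm.read_state()['eef_pos'])
E
```

```text
[550.0451702  341.59058081 248.53707514]
```

View pics/t18.png

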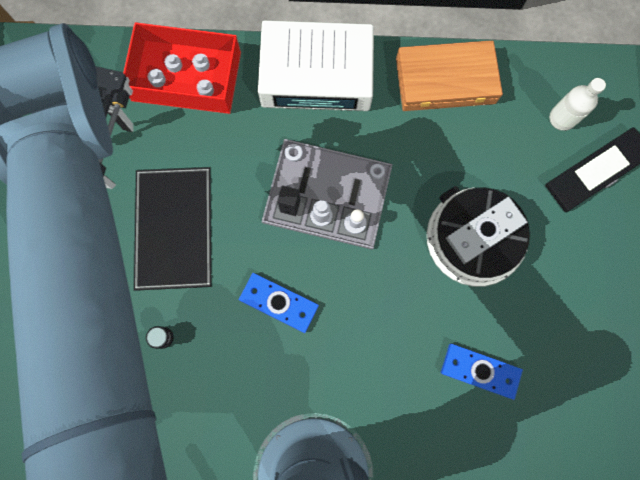

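View pics/t18c.png

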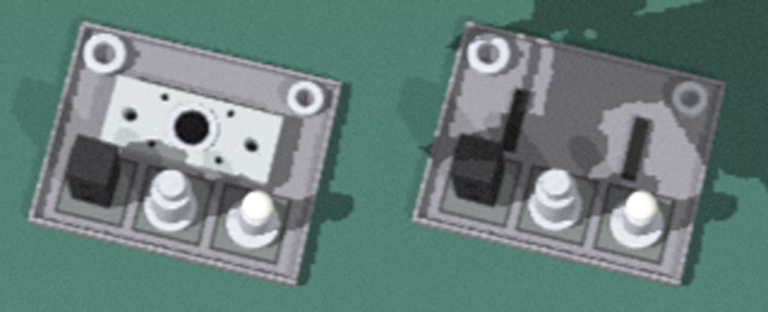

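View pics/s18.png

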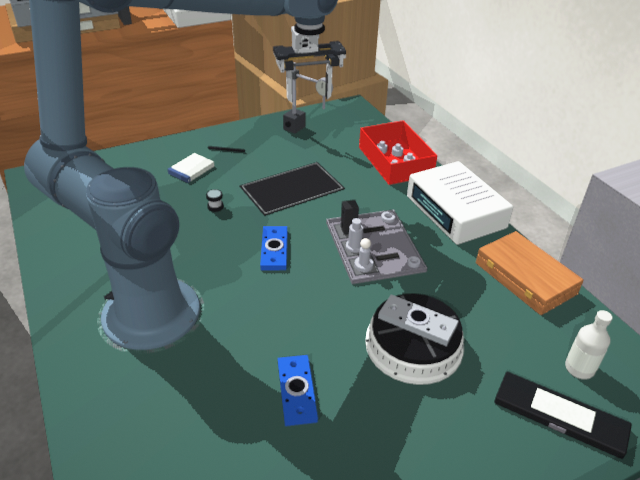

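The masters stand upright on their spots, the rings are unmoved and the plate is seated level. Nothing is in contact with the arm, so I'm handing in.

```bash
python3 -c "
from station import ticket
print(ticket.finish_job())"
```

```text
the job is handed in; nothing more can be done
None
```

The job is done in the order asked and handed in at about 62 s of the 147 s allowed. I stood all three masters on the mat, seated the plate over both dowels, then put each master back in the tray.

- **Plate:** Contact came at the expected seated height (tool tip at 66.1 mm), with only a few newtons of force. In the pictures it lies level, with a pin showing in each hole.
- **Masters:** All three are upright in the tray. Comparing side-camera pictures from before and after, the sphere is within about 0.3 mm of its old spot. The stepped master is off by about 0.8 mm and the granite column by about 1 mm, probably because the jaws centred them when gripping.
- **Ring gauges:** They were never touched, and the pictures show no shift beyond measuring noise.

No checks failed. The three cameras disagreed by 2–3 mm at the start, within or close to the stated calibration accuracy. I therefore used the wrist camera for the final alignments.

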